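Clear the offcuts from a shop display base and stand its divider

TASK

Take the brush, sweep the three wooden offcuts off the display base over its open end into the cardboard bin, touching them with nothing but the brush, and stand the brush on the counter on its bristles. Then take the divider panel from its sloping easel and stand it upright in the slot of the base, its foot edge all the way down, easing it in without forcing it. Leave the jar, the flask and the carton where they are.

Things in the scene. Friction and masses are not known exactly. Their poses are not given: they have to be found in the camera images.
- base: Dark steel base fixed to the counter: solid plinth 192 (x) x 250 (y) mm, flat top 60 mm up. Lips 8 mm thick rise 20 mm above the top on both long sides (176 mm between them) and the closed -y end (inner face y = -117 mm); the +y end is open. A slot 13 mm wide (x), 160 long (y), 25 deep lies in the middle of its top. Origin: centre of underside
- slot (a point): Centre of the slot's floor, 25 mm below the top of the base; y runs along the slot, x across it. Plain square edges
- open_edge (a point): Middle of the open end's edge, on the flat top; axes as the base. At the start the offcuts lie on the middle of the top, and the 60 mm next to the closed end is clear
- bin: Open cardboard bin fixed beside the open end of the base (2 to 3 mm gap), 190 (x) x 140 (y) mm outside, 52 mm high, walls 4 mm, its rim 8 mm below the base's top. Origin: centre of its underside; axes as the base
- offcut_step: Pale wooden offcut with one step, 34 (x) x 66 (y) mm, 14 mm high, 28 mm at its -y half, 50 g more or less. Origin: centre of its underside. Starts on the base; wider than the slot and slides over it
- offcut_block: Pale plain wooden offcut, 34 (x) x 64 (y) x 26 (z) mm. Origin: centre of its underside. Starts on the base
- offcut_notch: Pale wooden offcut with a notch in the middle of its top, 34 (x) x 68 (y) mm, 28 mm high, 16 mm in the notch. Origin: centre of its underside. Starts on the base
- brush: Loose stiff (rigid) bench brush standing on its bristles on the counter, 200 g. Origin: centre of the underside of the bristles; x along its length, z up. Bristles 150 (x) x 37 (y) mm, 36 mm high; wooden back 154 x 40 mm up to z = 54 mm; upright grip on the back, 90 (x) x 24 (y) mm, from z = 54 to 106 mm
- easel: Fixed aluminium easel, base plate 130 x 130 x 10 mm, two ribs up to about 80 mm high at y = +-45 mm, each 16 mm wide. Origin: centre of underside. It holds the panel leaning 0.6 rad from vertical, the panel top towards easel -x; ribs support the lower 65 mm of the panel, the upper 55 mm is free on both faces
- panel: Loose plywood divider panel, 10 mm thick (own x), 140 mm long (own y), 120 mm high (own z), 140 g. Origin: middle of its foot edge, z towards its top edge. At the start it leans on the easel, its foot on the easel's ledge 30 mm above the counter; its own z axis leans 0.6 rad towards easel -x
- jar: Black jar with metal lid, 72 mm across, 60 mm high, bystander. Origin: centre of underside
- flask: Black flask with metal cap, 48 mm across, 130 mm high, bystander. Origin: centre of underside
- carton: Cardboard carton 70 x 90 x 80 mm, bystander. Origin: centre of underside
Not all that is in view belongs to the job. Leave any pink look-alike of the bin alone.

How it is judged:
By the outcome, as a careful person would: the job done as asked, in the order asked, and still so for the second after the job is handed in, with the robot touching nothing.
It also fails if it takes over 72 s, if anything falls off the work surface, if the arm or the gripper's body presses on something with over 40 N, if the wrist force passes 120 N, or if a joint passes its speed limit or range.

ROBOT

A 6-joint arm with a two-finger parallel gripper is mounted at the origin on the work surface. World frame = base frame: x ahead of the robot, y to its left, z up, the work surface at z = 0. Lengths are in m, angles in rad, forces in N, time in s.
With the tool pointing down it reaches from about 0.275 to 0.725 m from the base axis. Payload 15.9 kg.
Tool frame: the origin (TCP) lies midway between the tips of the shut fingers; the grasp point (between the pads) lies 19 mm behind it; z points along the fingers, y is the line along which they close (so a half turn about z gives the same grasp; the last joint's range is limited). The gripper opens to 85 mm and grips with 20 to 120 N. Pads are 22 mm wide; open, the fingers measure 114 mm over their backs; the gripper's body (76 mm by 85 mm) begins 54 mm behind the grasp point. The pads swing forward as they close: fully open they stand 13 mm farther back than shut.
Start: joints at [-1.113, 0.213, -0.034, 1.323, 0, 1.571], TCP at [0.221, -0.449, 0.192] pointing down, gripper open.
Joint ranges: [-2.98, 2.98], [-0.74, 1.72], [-1.14, 1.35], [-2.1, 2.04], [-1.57, 1.44], [-3.14, 3.14]. Speed limits (rad/s): [1.89, 1.89, 2.39, 2.57, 3.14, 3.14].

INTERFACE

Orientations are given as a 3x3 rotation matrix whose columns are the frame's x, y, z axes.
In Python, from workcell import sense, read_camera, robot, nets gives the robot as it stands.
- The arm moves only by the tool drive_tool, never from a script. Its argument "motion" is one flat list of numbers, 5 for each row, row after row: the opening, from 0 (shut) to 1 (fully open), then the shift along the tool's x, y, z in units of 0.2 m (1.0 is 0.2 m), then the turn about the tool's z in units of 0.5 rad (1.0 is 0.5 rad). A call has 1 to 8 rows; each row is the pose to reach, as a shift and turn from the pose commanded when the call began, along the tool's axes at that moment; what a row does not reach only later rows make up. A row lasts 1/12 s, in which the tool goes at most 41.7 mm and 7.16 degrees, less where a joint would pass 70% of its speed; a pose out of reach is approached as far as the arm can. A call with a number of a shift or a turn outside -1 to 1 is refused whole. A call with a gripper value outside its range is refused whole. The fingers move at their own pace and stop on an object; "grip_force" is the grip in N (left out, the last holds). Time passes only in rows, so rows that repeat a pose let the fingers close. It gives the time, the measured TCP pose, the force, the opening and the grip force at its end, in the units of the state.
- sense(): the state, without advancing time (a new reading comes with each control period).
- read_camera(name): name is "side" or "top"; returns a dict with "img" (420x560x3 uint8, red, green, blue), "range_z" (420x560 float32, m along the optical axis (not along the pixel's ray), 0 where there is no reading), "fx", "fy", "cx", "cy" (pixels), "extrinsics" (4x4, takes a point from world to camera coordinates). Camera axes: x right, y down, z forward; pixel columns grow to the right and rows downward; lengths in m; the calibration is good to about 2 mm. A picture is of the moment at which its call begins.
- robot.close_job(): hands the job in; it is judged then, once.
Trained networks look in a picture, given as the dict that the camera call returned (one of the last four; its "shot" number tells which), for a name from the list of things; names that differ only in an ending like _2 or _b are one class to them, and where a whole thing is asked for, a point or a joint stands for the part that bears it (a point fixed in the world has none). Each returns a list of dicts, best first, with "p" (0 to 1); they miss things now and then, are a little off and sometimes report something else, mostly with a low value. They report only what shows in the picture. A call takes as long as a camera call. They do not tell look-alikes from the thing itself.
- nets.recognise(target, picture): "extent" ([left, top, right, bottom] in pixels, round what is visible of it).
The state is a dict: "time": time; "joints": joint angles; "joint_vel": joint speeds; "tau": joint torques, N m; "eef_pos": TCP position; "ee_rot": TCP orientation; "wrist_force": force on the tool from outside, world axes, zero at the start; "ft_torque": the same for the moment, N m; "width": finger opening in m; "gripper_force": force on a finger pad.
Only numpy, scipy, OpenCV 4.12 (cv2) and the standard library are available. Lean on these libraries where they do the work, as an engineer would, in place of code of your own. Each camera call takes 0.05 s, during which the arm holds its last target. There are 200 camera calls.

## Working session

There is one attempt and no reset: what is moved stays moved. The work goes in short steps, Python scripts to look and compute and a tool call to move; the robot and the scene stay as the last step left them, time stands still between calls to the robot, and variables do not carry over. Pictures are saved under pics/ and viewed, at most 13 in all, crops included, and the job is handed in when it is done.

Besides the shell and the picture viewer there is one more tool, called after "Emit:" as name(argument=value, ...) on one line, values as JSON. drive_tool: Moves the arm, as the interface text tells. Its arguments: {"type":"object","properties":{"motion":{"type":"array","items":{"type":"number","minimum":-1,"maximum":1}},"grip_force":{"type":"number"}},"required":["motion"]}

```bash
mkdir -p pics; ls
cat > h.py <<'E'
import numpy as np, cv2
from workcell import sense, read_camera, robot, nets
def world(p,us=None,vs=None):
    z=p["range_z"]; v,u=np.mgrid[:z.shape[0],:z.shape[1]]
    c=np.stack([(u-p["cx"])/p["fx"]*z,(v-p["cy"])/p["fy"]*z,z],-1)
    E=np.asarray(p["extrinsics"]); w=(c-E[:3,3])@E[:3,:3]
    w[z==0]=np.nan
    return w
E
python3 - <<'E'
from h import *
np.set_printoptions(precision=3,suppress=True)
s=sense(); print(s)
for n in ("top","side"):
    p=read_camera(n); cv2.imwrite(f"pics/{n}0.png",p["img"][...,::-1])
    np.savez(f"{n}0.npz",w=world(p),img=p["img"]); print(n,p["fx"],np.asarray(p["extrinsics"]))
    w=world(p)
    for t in ["base","bin","offcut_step","offcut_block","offcut_notch","brush","easel","panel","jar","flask","carton"]:
        for r in nets.recognise(t,p)[:3]:
            l,tp,rr,b=[int(x) for x in r["extent"]]
            q=w[tp:b,l:rr].reshape(-1,3); print(t,round(r["p"],2),[l,tp,rr,b],np.nanmedian(q,0))
E
```

```text
pics
{'time': 0.0, 'joints': array([-1.113,  0.213, -0.035,  1.324,  0.   ,  1.571]), 'joint_vel': array([ 0.002, -0.   , -0.001, -0.002, -0.001,  0.001]), 'tau': array([ -0.008, -68.615,  48.712,   0.017,  -0.   ,   0.   ]), 'eef_pos': array([ 0.221, -0.448,  0.191]), 'ee_rot': array([[ 0.897,  0.442, -0.001],
       [ 0.442, -0.897,  0.001],
       [ 0.   , -0.001, -1.   ]]), 'wrist_force': array([ 0.362,  0.406, -0.174]), 'ft_torque': array([ 0.007, -0.028,  0.004]), 'gripper_force': 0.0, 'width': 0.0850414177836048}
top 463.8457684496962 [[-0.026 -1.     0.009  0.038]
 [-0.997  0.026 -0.071  0.569]
 [ 0.071 -0.01  -0.997  1.26 ]
 [ 0.     0.     0.     1.   ]]
base 0.59 [217, 187, 319, 270] [0.532 0.053 0.06 ]
bin 0.85 [169, 200, 226, 275] [0.515 0.251 0.004]
bin 0.84 [84, 202, 146, 274] [0.519 0.479 0.005]
bin 0.66 [160, 103, 221, 179] [0.787 0.266 0.004]
offcut_step 0.85 [264, 224, 285, 234] [0.53  0.036 0.085]
offcut_step 0.65 [222, 191, 322, 270] [0.527 0.043 0.06 ]
offcut_block 0.59 [168, 199, 228, 274] [0.517 0.249 0.004]
offcut_notch 0.64 [247, 243, 280, 256] [0.477 0.066 
[... 967 characters left out ...]
, 235, 302, 323] [0.524 0.239 0.005]
offcut_step 0.9 [270, 193, 292, 215] [0.533 0.04  0.073]
offcut_block 0.63 [246, 188, 273, 212] [0.586 0.05  0.076]
offcut_block 0.31 [331, 132, 384, 171] [ 0.459 -0.342  0.034]
offcut_notch 0.83 [288, 204, 313, 231] [0.47  0.079 0.075]
brush 0.96 [333, 132, 386, 171] [ 0.453 -0.343  0.034]
easel 0.71 [260, 146, 318, 183] [ 0.63  -0.236  0.012]
easel 0.46 [218, 172, 335, 270] [0.532 0.083 0.057]
panel 0.86 [264, 130, 312, 169] [ 0.646 -0.272  0.021]
jar 0.58 [320, 280, 363, 328] [0.319 0.254 0.035]
flask 0.71 [191, 159, 213, 211] [0.771 0.034 0.029]
flask 0.71 [220, 170, 335, 269] [0.533 0.078 0.057]
carton 0.82 [351, 164, 397, 211] [ 0.361 -0.157  0.032]
```

Run:
```python
from h import *
a=cv2.imread("pics/top0.png"); b=cv2.imread("pics/side0.png")
cv2.imwrite("pics/top0z.png",cv2.resize(a[90:335,60:460],(800,490),interpolation=cv2.INTER_CUBIC))
cv2.imwrite("pics/side0z.png",cv2.resize(b[100:400,60:430],(740,600),interpolation=cv2.INTER_CUBIC))
```

```text
(no output)
```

View pics/top0z.png

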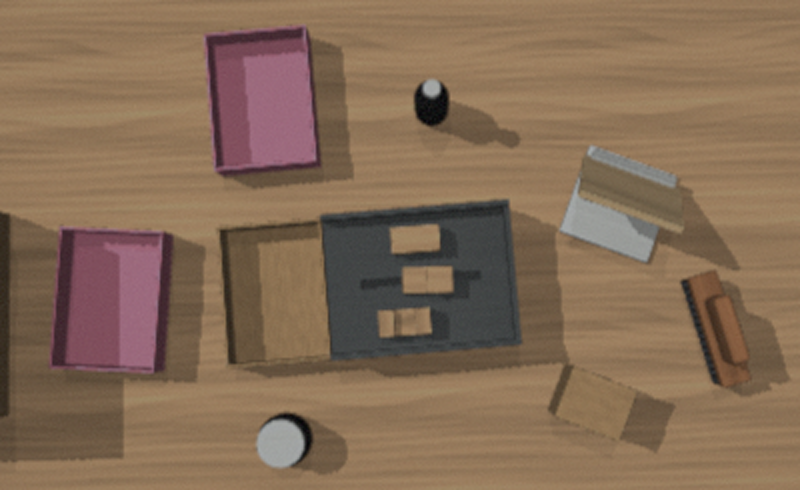

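View pics/side0z.png

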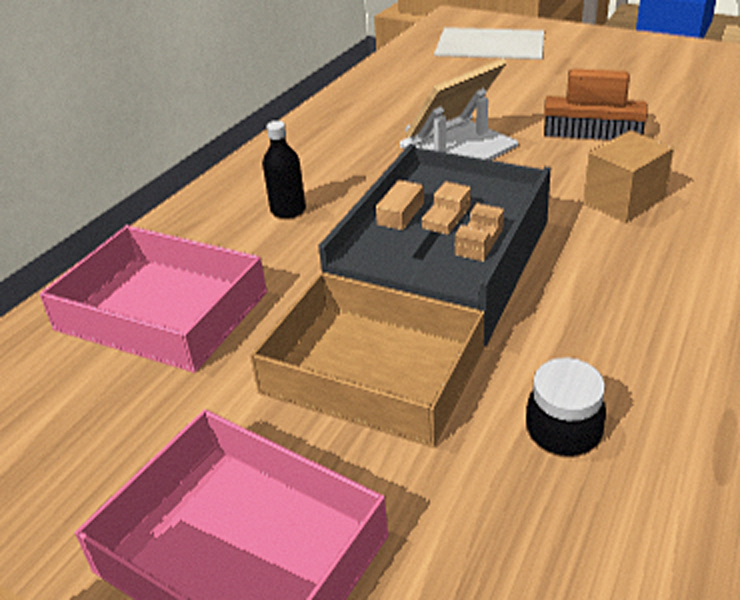

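Top crop: there are three bins, cardboard at (275,290) and pink at (265,100) and (110,300). The cardboard one adjoins the base's open end, so that is the bin; the pink ones are look-alikes. The base is at (420,280) with its three offcuts, the easel and panel at (630,205), the brush at (715,330), the carton at (600,400), the jar at (285,440) and the flask at (430,100). The side crop agrees. Next I fit the poses.

Run:
```python
from h import *
np.set_printoptions(precision=4,suppress=True)
T=np.load("top0.npz")["w"]; S=np.load("side0.npz")["w"]
def sel(w,x,y,z):
    q=w.reshape(-1,3); return q[(q[:,0]>x[0])&(q[:,0]<x[1])&(q[:,1]>y[0])&(q[:,1]<y[1])&(q[:,2]>z[0])&(q[:,2]<z[1])]
def rect(n,q):
    if len(q)<5: print(n,"few",len(q)); return
    r=cv2.minAreaRect((q[:,:2]*1000).astype(np.float32)); print(n,len(q),np.round(r[0],1),np.round(r[1],1),round(r[2],2),"z",np.percentile(q[:,2],[5,50,95]))
for n,w in (("T",T),("S",S)):
    print(n)
    rect("base",sel(w,(.40,.66),(-.12,.2),(.0565,.09)))
    rect("lips",sel(w,(.40,.66),(-.12,.2),(.078,.0825)))
    rect("brush grip",sel(w,(.35,.55),(-.45,-.27),(.100,.112)))
    rect("brush back",sel(w,(.35,.55),(-.45,-.27),(.048,.058)))
    rect("brush all",sel(w,(.38,.55),(-.45,-.29),(.006,.112)))
    for k,x in (("block",(.565,.605)),("step",(.505,.55)),("notch",(.455,.492))):
        rect(k,sel(w,x,(-.05,.13),(.068,.092)))
    q=sel(w,(.5,.75),(-.36,-.15),(.06,.15)); rect("panel hi",q)
    # plane
    c=q.mean(0); u,s,v=np.linalg.svd(q-c); nrm=v[2]; print("plane",c,nrm,s, "lean",np.arcsin(abs(nrm[2])), "az",np.degrees(np.arctan2(nrm[1],nrm[0])))
    rect("easel",sel(w,(.5,.75),(-.36,-.15),(.005,.014)))
    rect("carton",sel(w,(.3,.43),(-.25,-.1),(.07,.09)))
```

```text
T
base 6249 [528.7  51.7] [192.2 261. ] 3.21 z [0.0573 0.0613 0.087 ]
lips 311 [529.   46.4] [192.2 249.5] 3.23 z [0.0784 0.0808 0.0824]
brush grip 308 [ 453.6 -351.7] [88.6 24.1] 16.46 z [0.1011 0.1052 0.1094]
brush back 466 [ 453.6 -351.6] [153.6  41.3] 14.46 z [0.0492 0.0535 0.057 ]
brush all 1174 [ 462.3 -373.5] [164.1 156.7] 3.28 z [0.0131 0.0553 0.1074]
block 316 [582.   52.4] [33.9 63.5] 2.84 z [0.0821 0.0855 0.0896]
step 321 [529.1  53.8] [97.8 32.1] 87.97 z [0.0707 0.079  0.0903]
notch 337 [473.8  68.8] [34.1 67.9] 2.65 z [0.0733 0.0847 0.0905]
panel hi 896 [ 607.1 -259.6] [217.6  88.7] 53.32 z [0.0657 0.1073 0.1315]
plane [ 0.6261 -0.2292  0.1039] [-0.7417  0.2999 -0.5999] [1.2283 0.8339 0.1108] lean 0.6434132044536719 az 157.98629893423828
easel 981 [ 625.8 -254.8] [207.5 242.9] 88.47 z [0.0056 0.0095 0.013 ]
carton 944 [ 361.2 -177.9] [91.5 69.9] 67.48 z [0.0755 0.0799 0.0837]
S
base 5785 [530.5  47.7] [193.1 254. ] 3.16 z [0.0576 0.0606 0.0857]
lips 375 [530.7  47.8] [192.9 252.5] 3.28 z [0.0782 0.0798 0.0823]
brush grip 101 [ 454.1 -349.6] [85.8 24. ] 12.68 z [0.1006 0.1033 0.1056]
brush back 259 [ 455.4 -350.3] [153.1  45.6] 15.3 z [0.0486 0.052  0.0565]
brush all 1320 [ 455.4 -350.1] [153.1  45.9] 15.3 z [0.0118 0.0515 0.1027]
block 341 [583.5  53.9] [35.3 66.4] 1.94 z [0.0702 0.0839 0.086 ]
step 343 [530.2  39.9] [69.6 35.9] 89.42 z [0.0699 0.0765 0.0873]
notch 405 [475.2  71.6] [35.1 70.4] 2.58 z [0.0706 0.0822 0.0877]
panel hi 608 [ 622.1 -225.7] [145.3  55.1] 62.52 z [0.0634 0.0979 0.1287]
plane [ 0.6246 -0.2169  0.0978] [-0.8102  0.3414 -0.4765] [1.0688 0.6268 0.1033] lean 0.49667881412417914 az 157.1522681368803
easel 506 [ 605.3 -246.9] [233.2 111.3] 11.25 z [0.0063 0.0083 0.0112]
carton 556 [ 362.8 -174.7] [93.2 71.1] 67.62 z [0.0723 0.0783 0.0799]
```

```bash
cat >> h.py <<'E'
def plan(xyz,yaw=None):
    "shift/turn in move units from the present measured pose; yaw = wanted angle of tool x (deg, mod 180)"
    s=sense(); R=s["ee_rot"]; d=R.T@(np.array(xyz)-s["eef_pos"])/0.2
    y0=np.degrees(np.arctan2(R[1,0],R[0,0])); t=0
    if yaw is not None: t=-np.radians((yaw-y0+90)%180-90)/0.5
    print("t",round(s["time"],2),"pos",np.round(s["eef_pos"],4),"yaw",round(y0,2),"tilt",np.round(R[:2,2],4),"F",np.round(s["wrist_force"],1),"w",round(s["width"],4),"j",np.round(s["joints"],2))
    print("  units",np.round(d,3),"turn",round(t,3))
E
python3 - <<'E'
from h import *
np.set_printoptions(precision=4,suppress=True)
for n in ("top","side"):
    w=np.load(n+"0.npz")["w"]; q=w.reshape(-1,3)
    m=(abs(q[:,0]-.63)<.12)&(abs(q[:,1]+.23)<.12)&(q[:,2]>.045)&(q[:,2]<.16)
    q=q[m]; a=np.random.default_rng(0); best=(0,)
    for _ in range(600):
        t=q[a.choice(len(q),3,False)]; nn=np.cross(t[1]-t[0],t[2]-t[0]); L=np.linalg.norm(nn)
        if L<1e-4: continue
        nn/=L; k=abs((q-t[0])@nn)<.0025
        if k.sum()>best[0]: best=(k.sum(),k)
    p=q[best[1]]; c=p.mean(0); nn=np.linalg.svd(p-c)[2][2]; nn*=np.sign(nn[2])
    d=-np.array([nn[0],nn[1]])/np.hypot(nn[0],nn[1]); h=np.array([-d[1],d[0],0]); up=np.cross(h,nn); up*=np.sign(up[2])
    r=p-c; e=r@h; f=r@up
    print(n,len(q),len(p),"n",nn,"lean",np.arcsin(nn[2]),"d az",np.degrees(np.arctan2(d[1],d[0])),"ext h",np.percentile(e,[.5,99.5]),"up",np.percentile(f,[.5,99.5]))
    hm=(np.percentile(e,.5)+np.percentile(e,99.5))/2
    print("  top edge mid",c+h*hm+up*np.percentile(f,99.5))
plan((.4540,-.3506,.150),15)
E
```

```text
top 1123 893 n [ 0.7646 -0.304   0.5683] lean 0.6044375101927848 d az 158.31595263669178 ext h [-0.0694  0.0688] up [-0.0577  0.0504]
  top edge mid [ 0.6075 -0.2221  0.1343]
side 785 471 n [ 0.7726 -0.3096  0.5542] lean 0.5874577327839071 d az 158.16082064366287 ext h [-0.0639  0.0758] up [-0.0557  0.0407]
  top edge mid [ 0.6038 -0.2171  0.1268]
t 1.2 pos [ 0.221  -0.4485  0.1919] yaw 26.23 tilt [0. 0.] F [-0.  -0.5  0.1] w 0.0854 j [-1.11  0.21 -0.03  1.32  0.    1.57]
  units [1.261 0.076 0.21 ] turn 0.392
```

Emit:
drive_tool(motion=[1,0.2,0.02,0,0.2,1,0.4,0.04,0,0.392,1,0.6,0.05,0,0.392,1,0.8,0.06,0,0.392,1,0.95,0.07,0,0.392,1,0.95,0.07,0,0.392])

```text
time: 1.7
eef_pos: [0.4018, -0.3747, 0.1914]
ee_rot: [[0.965, 0.263, 0.001], [0.263, -0.965, 0.001], [0.001, -0.001, -1.0]]
wrist_force: [0.8, 0.2, 0.4]
width: 0.0856
gripper_force: 0.0
```

```bash
python3 -c "
from h import *
plan((.4540,-.3506,.064),15)"
```

```text
t 1.7 pos [ 0.4018 -0.3747  0.1914] yaw 15.24 tilt [0.0008 0.0009] F [0.8 0.2 0.4] w 0.0856 j [-0.75  0.32  0.1   1.36  0.    2.12]
  units [ 0.283 -0.048  0.637] turn 0.008
```

Emit:
drive_tool(motion=[1,0,0,0,-0.25,1,0,0,0,-0.5,1,0,0,0,-0.75,1,0,0,0,-0.9])

```text
time: 2.03
eef_pos: [0.3975, -0.3771, 0.1918]
ee_rot: [[0.753, 0.659, -0.0], [0.659, -0.753, 0.0], [-0.0, -0.0, -1.0]]
wrist_force: [-0.6, 0.6, 1.0]
width: 0.0854
gripper_force: 0.0
```

Emit:
drive_tool(motion=[1,0,0,0,-0.25,1,0,0,0,-0.5,1,0,0,0,-0.75,1,0,0,0,-0.9])

```text
time: 2.37
eef_pos: [0.3973, -0.3772, 0.1919]
ee_rot: [[0.391, 0.92, -0.0], [0.92, -0.391, -0.0], [-0.0, -0.0, -1.0]]
wrist_force: [-0.5, 0.4, -0.3]
width: 0.0857
gripper_force: 0.0
```

Emit:
drive_tool(motion=[1,0,0,0,-0.25,1,0,0,0,-0.5,1,0,0,0,-0.75,1,0,0,0,-0.9])

```text
time: 2.7
eef_pos: [0.3974, -0.3772, 0.1919]
ee_rot: [[-0.048, 0.999, -0.0], [0.999, 0.048, 0.0], [0.0, -0.0, -1.0]]
wrist_force: [-0.0, -0.3, 0.0]
width: 0.0852
gripper_force: 0.0
```

Emit:
drive_tool(motion=[1,0,0,0,-0.25,1,0,0,0,-0.5,1,0,0,0,-0.75,1,0,0,0,-0.9])

```text
time: 3.03
eef_pos: [0.3974, -0.3772, 0.1919]
ee_rot: [[-0.478, 0.879, -0.0], [0.879, 0.478, -0.0], [0.0, -0.0, -1.0]]
wrist_force: [-0.9, -0.0, 0.2]
width: 0.0855
gripper_force: 0.0
```

Emit:
drive_tool(motion=[1,0,0,0,-0.25,1,0,0,0,-0.5,1,0,0,0,-0.75,1,0,0,0,-0.9])

```text
time: 3.37
eef_pos: [0.3974, -0.3772, 0.1919]
ee_rot: [[-0.812, 0.583, -0.0], [0.583, 0.812, 0.0], [0.0, -0.0, -1.0]]
wrist_force: [0.4, -0.4, -0.5]
width: 0.0851
gripper_force: 0.0
```

Emit:
drive_tool(motion=[1,0,0,0,-0.25,1,0,0,0,-0.5,1,0,0,0,-0.75,1,0,0,0,-0.9])

```text
time: 3.7
eef_pos: [0.3974, -0.3772, 0.1919]
ee_rot: [[-0.985, 0.172, -0.0], [0.172, 0.985, 0.0], [0.0, 0.0, -1.0]]
wrist_force: [-0.5, 0.2, 0.8]
width: 0.0854
gripper_force: 0.0
```

Emit:
drive_tool(motion=[1,0,0,0,-0.25,1,0,0,0,-0.5,1,0,0,0,-0.75,1,0,0,0,-0.88,1,0,0,0,-0.88])

```text
time: 4.12
eef_pos: [0.3974, -0.3772, 0.1919]
ee_rot: [[-0.966, -0.26, -0.0], [-0.26, 0.966, -0.0], [0.0, 0.0, -1.0]]
wrist_force: [-0.0, 0.1, 0.8]
width: 0.0853
gripper_force: 0.0
```

```bash
python3 -c "
from h import *
plan((.4540,-.3506,.064),15)"
```

```text
t 4.12 pos [ 0.3974 -0.3772  0.1919] yaw -164.91 tilt [-0.0001 -0.    ] F [-0.   0.1  0.8] w 0.0853 j [-0.76  0.31  0.1   1.36 -0.   -1.02]
  units [-0.308  0.055  0.639] turn 0.003
```

Emit:
drive_tool(motion=[1,-0.15,0.03,0,0,1,-0.308,0.055,0.1,0,1,-0.308,0.055,0.25,0,1,-0.308,0.055,0.4,0,1,-0.308,0.055,0.52,0,1,-0.308,0.055,0.6,0,1,-0.308,0.055,0.639,0,1,-0.308,0.055,0.639,0])

```text
time: 4.78
eef_pos: [0.4534, -0.3501, 0.0626]
ee_rot: [[-0.967, -0.255, -0.002], [-0.255, 0.967, 0.002], [0.002, 0.002, -1.0]]
wrist_force: [-1.1, -0.4, 0.7]
width: 0.0854
gripper_force: 0.0
```

Emit:
drive_tool(motion=[0.5,0,0,0,0,0.3,0,0,0,0,0.1,0,0,0,0,0,0,0,0,0,0,0,0,0,0,0,0,0,0,0,0,0,0,0,0,0,0,0,0,0], grip_force=70)

```text
time: 5.45
eef_pos: [0.4547, -0.3512, 0.065]
ee_rot: [[-0.966, -0.257, 0.001], [-0.257, 0.966, -0.001], [-0.001, -0.002, -1.0]]
wrist_force: [-1.4, -1.5, 7.0]
width: 0.0199
gripper_force: 68.3
```

```bash
python3 -c "
from h import *
plan((.4540,-.3506,.064),15)"
```

```text
t 5.45 pos [ 0.4547 -0.3512  0.065 ] yaw -165.11 tilt [ 0.0011 -0.0014] F [-1.4 -1.5  7. ] w 0.0199 j [-0.66  0.42 -0.08  1.07 -0.   -0.92]
  units [0.003 0.004 0.005] turn -0.004
```

Emit:
drive_tool(motion=[0,0,0,-0.1,0,0,0,0,-0.25,0,0,0,0,-0.45,0,0,0,0,-0.6,0,0,0,0,-0.6,0,0,0,0,-0.6,0])

```text
time: 5.95
eef_pos: [0.4551, -0.3512, 0.1856]
ee_rot: [[-0.966, -0.257, 0.002], [-0.257, 0.966, -0.002], [-0.002, -0.002, -1.0]]
wrist_force: [-0.4, -0.0, -2.9]
width: 0.0195
gripper_force: 68.7
```

```bash
cat > brush.py <<'E'
from h import *
np.set_printoptions(precision=4,suppress=True)
# brush in tool-relative frame (world x/y axes turned by tool yaw)
s=sense(); R=s["ee_rot"]; o=s["eef_pos"]
for n in ("top","side"):
    p=read_camera(n); w=world(p).reshape(-1,3); cv2.imwrite(f"pics/{n}_{s['time']:.1f}.png",p["img"][...,::-1])
    r=(w-o)@R; m=(abs(r[:,0])<.1)&(abs(r[:,1])<.04)&(r[:,2]>.004)&(r[:,2]<.08); q=r[m]
    rc=cv2.minAreaRect((q[:,:2]*1000).astype(np.float32))
    print(n,m.sum(),"centre",np.round(rc[0],1),np.round(rc[1],1),round(rc[2],2),"z pct",np.percentile(q[:,2],[1,99]))
    k=q[(q[:,2]<.02)]; print("  back top z",np.median(k[:,2]), "x-ext",np.percentile(q[:,0],[.5,99.5]),"y-ext",np.percentile(q[:,1],[.5,99.5]))
E
python3 brush.py; python3 -c "
from h import *
b=np.radians(3.2); o=np.array([.5299,.0471]); ax=np.array([np.cos(b),np.sin(b)]); ay=np.array([-ax[1],ax[0]])
t=o-.090*ay-.0005*ax
print(t); plan((*t,.20),3.2)"
```

```text
top 832 centre [1.4 0.4] [154.5  40.9] 0.09 z pct [0.0062 0.0643]
  back top z 0.011504007994717874 x-ext [-0.0754  0.0776] y-ext [-0.0191  0.0204]
side 1155 centre [0.1 5.6] [ 42.4 153.5] 89.1 z pct [0.0052 0.0673]
  back top z 0.014380174159677902 x-ext [-0.0748  0.0747] y-ext [-0.0141  0.0242]
[ 0.53442472 -0.04278758]
t 6.05 pos [ 0.4539 -0.3503  0.183 ] yaw -165.09 tilt [-0.0012  0.0009] F [ 0.   0.4 -2.2] w 0.0194 j [-0.66  0.37  0.16  1.36 -0.   -0.92]
  units [-0.785  1.382 -0.084] turn 0.409
```

Emit:
drive_tool(motion=[0,-0.05,0.05,-0.08,0,0,-0.15,0.15,-0.16,0.1,0,-0.25,0.3,-0.16,0.2,0,-0.35,0.45,-0.16,0.3,0,-0.43,0.6,-0.16,0.409,0,-0.5,0.75,-0.16,0.409,0,-0.57,0.9,-0.16,0.409,0,-0.57,0.9,-0.16,0.409])

```text
time: 6.72
eef_pos: [0.5181, -0.1423, 0.2146]
ee_rot: [[-0.998, -0.06, -0.002], [-0.06, 0.998, 0.002], [0.002, 0.002, -1.0]]
wrist_force: [-1.2, -0.1, -1.8]
width: 0.0197
gripper_force: 69.0
```

```bash
python3 -c "
from h import *
plan((.5344,-.0428,.20),3.2)"
```

```text
t 6.72 pos [ 0.5181 -0.1423  0.2146] yaw -176.59 tilt [-0.0022  0.0022] F [-1.2 -0.1 -1.8] w 0.0197 j [-0.27  0.29  0.13  1.41  0.   -0.33]
  units [-0.111  0.492  0.074] turn 0.007
```

Emit:
drive_tool(motion=[0,-0.05,0.15,0.03,0.007,0,-0.08,0.3,0.074,0.007,0,-0.1,0.42,0.074,0.007,0,-0.111,0.492,0.074,0.007,0,-0.111,0.492,0.074,0.007,0,-0.111,0.492,0.074,0.007])

```text
time: 7.22
eef_pos: [0.5342, -0.0473, 0.2]
ee_rot: [[-0.999, -0.054, -0.002], [-0.054, 0.999, 0.0], [0.002, 0.0, -1.0]]
wrist_force: [-0.0, -0.2, -1.6]
width: 0.0197
gripper_force: 69.1
```

```bash
python3 brush.py; python3 -c "
from h import *
plan((.5344,-.0428,.1275),3.2)"
```

```text
t 7.27 pos [ 0.5343 -0.048   0.2003] yaw -176.98 tilt [-0.0018 -0.0001] F [ 1.  -0.5 -2. ] w 0.0195 j [-0.09  0.29  0.09  1.37 -0.   -0.14]
  units [-0.003  0.026  0.364] turn -0.006Traceback (most recent call last):
  File "brush.py", line 9, in <module>
    print(n,m.sum(),"centre",np.round(rc[0],1),np.round(rc[1],1),round(rc[2],2),"z pct",np.percentile(q[:,2],[1,99]))
                                                                                        ~~~~~~~~~~~~~^^^^^^^^^^^^^^^
    return _quantile_unchecked(
        a, q, axis, out, overwrite_input, method, keepdims, weights)
    return _ureduce(a,
                    func=_quantile_ureduce_func,
    ...<5 lines>...
                    overwrite_input=overwrite_input,
                    method=method)
    r = func(a, **kwargs)
    result = _quantile(arr,
                       quantiles=q,
    ...<2 lines>...
                       out=out,
                       weights=wgt)
    slices_having_nans = np.isnan(arr[-1, ...])
                                  ~~~^^^^^^^^^
IndexError: index -1 is out of bounds for axis 0 with size 0
```

Emit:
drive_tool(motion=[0,0,0.02,0.08,0,0,0,0.02,0.16,0,0,0,0.02,0.22,0,0,0,0.02,0.27,0,0,0,0.02,0.31,0,0,0,0.02,0.34,0,0,0,0.02,0.355,0,0,0,0.02,0.36,0])

```text
time: 7.93
eef_pos: [0.5345, -0.0441, 0.129]
ee_rot: [[-0.999, -0.052, -0.0], [-0.052, 0.999, 0.0], [0.0, 0.0, -1.0]]
wrist_force: [-0.3, 1.2, -1.6]
width: 0.0191
gripper_force: 69.1
```

Run:
```python
from h import *
plan((.5344,-.0428,.1275),3.2)
p=read_camera("side"); a=cv2.resize(p["img"][130:300,190:360,::-1],(600,600),interpolation=cv2.INTER_CUBIC); cv2.imwrite("pics/s1.png",a)
```

```text
t 7.93 pos [ 0.5345 -0.0441  0.129 ] yaw -177.02 tilt [-0.0004  0.    ] F [-0.3  1.2 -1.6] w 0.0191 j [-0.08  0.31 -0.07  1.19 -0.   -0.13]
  units [0.    0.006 0.008] turn -0.008
```

View pics/s1.png

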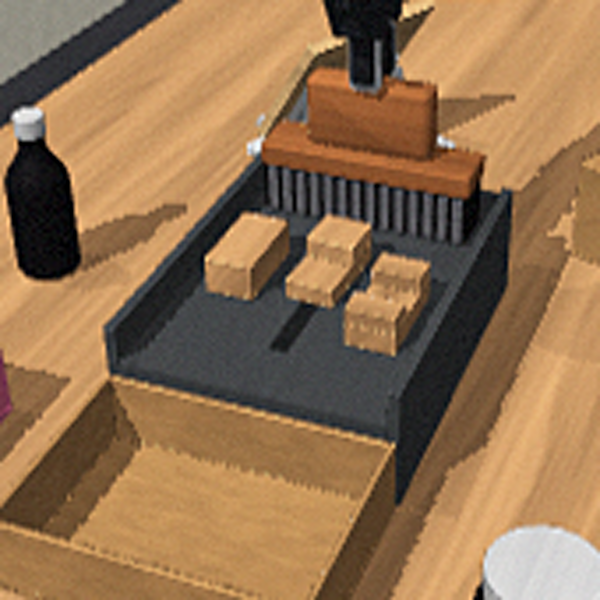

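Emit:
drive_tool(motion=[0,0,0.015,0.005,0,0,0,0.05,0.01,0,0,0,0.09,0.01,0,0,0,0.13,0.01,0,0,0,0.17,0.01,0,0,0,0.21,0.01,0,0,0,0.25,0.01,0,0,0,0.29,0.01,0])

```text
time: 8.65
eef_pos: [0.5316, 0.0149, 0.1274]
ee_rot: [[-0.999, -0.052, 0.0], [-0.052, 0.999, -0.0], [-0.0, -0.0, -1.0]]
wrist_force: [0.2, -1.2, -0.6]
width: 0.0196
gripper_force: 69.1
```

Emit:
drive_tool(motion=[0,0,0.04,0,0,0,0,0.08,0,0,0,0,0.12,0,0,0,0,0.16,0,0,0,0,0.2,0,0,0,0,0.24,0,0,0,0,0.28,0,0,0,0,0.32,0,0])

```text
time: 9.32
eef_pos: [0.5282, 0.0788, 0.1273]
ee_rot: [[-0.999, -0.052, -0.0], [-0.052, 0.999, -0.0], [0.0, -0.0, -1.0]]
wrist_force: [-0.2, -2.4, -0.8]
width: 0.0194
gripper_force: 68.8
```

Run:
```python
from h import *
b=np.radians(3.2); o=np.array([.5299,.0471]); ay=np.array([-np.sin(b),np.cos(b)])
s=sense(); print("y_b",(s["eef_pos"][:2]-o)@ay,"x_b",(s["eef_pos"][:2]-o)@[np.cos(b),np.sin(b)])
plan((*(o+.131*ay),.127),3.2)
```

```text
y_b 0.03169744076599487 x_b 8.043236084103074e-05
t 9.32 pos [0.5282 0.0788 0.1273] yaw -177.01 tilt [-0. -0.] F [-0.2 -2.4 -0.8] w 0.0194 j [ 0.15  0.3  -0.08  1.19 -0.    0.1 ]
  units [0.002 0.497 0.001] turn -0.007
```

Emit:
drive_tool(motion=[0,0,0.04,0,0,0,0,0.08,0,0,0,0,0.12,0,0,0,0,0.16,0,0,0,0,0.2,0,0,0,0,0.24,0,0,0,0,0.28,0,0,0,0,0.32,0,0])

```text
time: 9.98
eef_pos: [0.5249, 0.1427, 0.1273]
ee_rot: [[-0.999, -0.052, 0.0], [-0.052, 0.999, -0.0], [-0.0, -0.0, -1.0]]
wrist_force: [0.1, -1.9, -0.8]
width: 0.0194
gripper_force: 68.9
```

Emit:
drive_tool(motion=[0,0,0.03,0,0,0,0,0.06,0,0,0,0,0.09,0,0,0,0,0.12,0,0,0,0,0.15,0,0,0,0,0.18,0,0,0,0,0.21,0,0,0,0,0.21,0,0])

```text
time: 10.65
eef_pos: [0.5233, 0.1852, 0.128]
ee_rot: [[-0.999, -0.053, 0.002], [-0.053, 0.999, 0.001], [-0.002, 0.001, -1.0]]
wrist_force: [0.7, 1.3, 8.8]
width: 0.0005
gripper_force: 11.8
```

Run:
```python
from h import *
plan((.5299,.0471,.127),3.2)
a=[read_camera(n)["img"][...,::-1] for n in ("side","top")]
a=[cv2.resize(a[0][150:350,160:360],(400,400),interpolation=cv2.INTER_CUBIC),cv2.resize(a[1][150:310,150:310],(400,400),interpolation=cv2.INTER_CUBIC)]
cv2.imwrite("pics/s2.png",np.hstack(a))
```

```text
t 10.65 pos [0.5233 0.1852 0.128 ] yaw -176.97 tilt [0.0016 0.0011] F [0.7 1.3 8.8] w 0.0005 j [ 0.34  0.34 -0.02  1.2   0.    0.29]
  units [ 0.004 -0.691  0.004] turn -0.006
```

View pics/s2.png

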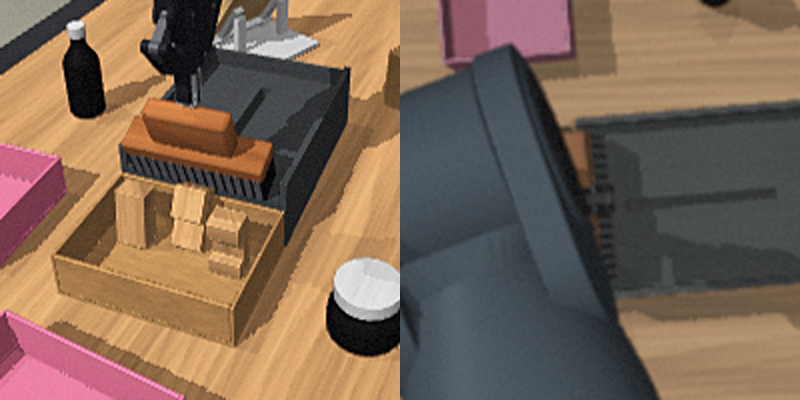

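The crop shows that the brush slipped out of the fingers. It is tipped towards +y at (200,150), on top of the three offcuts, which stand on end in the bin at (130,210), (190,215) and (225,240). I'll lift clear and measure.

Emit:
drive_tool(motion=[0,0,0,-0.05,0,0,0,0,-0.15,0,0,0,-0.1,-0.3,0,0,0,-0.3,-0.45,0,0,0,-0.5,-0.5,0,0,0,-0.7,-0.5,0,0,0,-0.9,-0.5,0,0,0,-0.95,-0.5,0])

```text
time: 11.42
eef_pos: [0.5326, -0.0103, 0.2284]
ee_rot: [[-0.999, -0.049, 0.001], [-0.049, 0.999, -0.001], [-0.001, -0.001, -1.0]]
wrist_force: [-0.4, 0.6, -0.0]
width: 0.0002
gripper_force: 0.0
```

Run:
```python
from h import *
plan((.5299,.0471,.127),3.2)
P={n:read_camera(n) for n in ("side","top")}
for n in P: np.savez(n+"1.npz",w=world(P[n]),img=P[n]["img"])
a=[cv2.resize(P["side"]["img"][170:340,170:340,::-1],(400,400),interpolation=cv2.INTER_CUBIC),cv2.resize(P["top"]["img"][180:290,150:260,::-1],(400,400),interpolation=cv2.INTER_CUBIC)]
cv2.imwrite("pics/s3.png",np.hstack(a))
```

```text
t 11.42 pos [ 0.5326 -0.0103  0.2284] yaw -177.18 tilt [ 0.001  -0.0011] F [-0.4  0.6 -0. ] w 0.0002 j [-0.02  0.28  0.14  1.43 -0.   -0.07]
  units [0.    0.288 0.506] turn -0.013
```

View pics/s3.png

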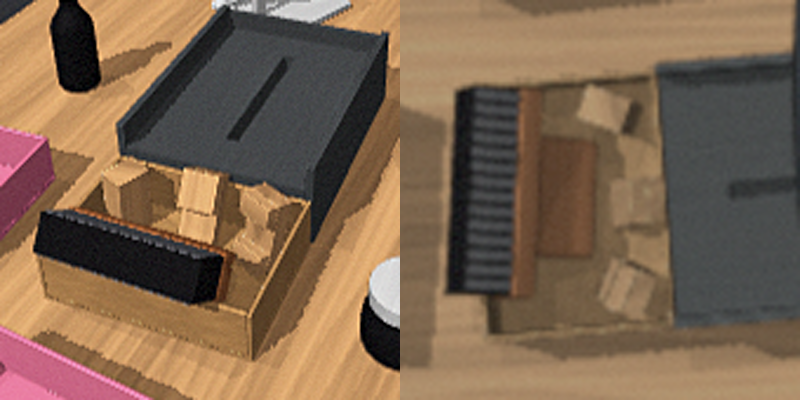

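The brush now lies on its side in the bin, propped on the far (+y) wall with the bristles facing out: left crop (130,255), right crop (520,190). The offcuts are all in the bin, at right crop (605,105), (635,190) and (630,285). I'll measure the brush and the gap beyond the bin.

Run:
```python
from h import *
np.set_printoptions(precision=4,suppress=True)
b=np.radians(3.2); o=np.array([.5299,.0471,0]); B=np.array([[np.cos(b),-np.sin(b),0],[np.sin(b),np.cos(b),0],[0,0,1]])
for n in ("top","side"):
    d=np.load(n+"1.npz"); w=(d["w"].reshape(-1,3)-o)@B; im=d["img"].reshape(-1,3).astype(int)
    reg=(abs(w[:,0])<.11)&(w[:,1]>.1)&(w[:,1]<.33)&(w[:,2]>.005)
    hsv=cv2.cvtColor(d["img"],cv2.COLOR_RGB2HSV).reshape(-1,3).astype(int)
    dark=reg&(im.max(1)<75); wood=reg&(hsv[:,0]<11)&(hsv[:,1]>115)&(im[:,0]-im[:,2]>40)
    for k,m in (("bristle",dark),("wood",wood)):
        q=w[m]; print(n,k,len(q)); 
        if len(q)>20:
            print("  pct",np.percentile(q,[1,50,99],0))
    # y-z profile of high points over brush middle and end
    for xs in ((-.07,-.05),(-.02,.02),(.05,.07)):
        m=reg&(w[:,0]>xs[0])&(w[:,0]<xs[1])&(w[:,1]>.17); q=w[m]
        print("  x",xs,[(int(1000*a),int(1000*np.median(q[abs(q[:,1]-a)<.004,2]))) for a in np.arange(.175,.33,.008) if (abs(q[:,1]-a)<.004).sum()>3])
d=np.load("top1.npz"); w=d["w"].reshape(-1,3); im=d["img"].reshape(-1,3).astype(int)
m=(im[:,0]-im[:,1]>45)&(im[:,2]-im[:,1]>10)&(w[:,2]>.04)&(w[:,1]>.35)
q=(w[m]-o)@B; print("pink right",np.percentile(q,[0.5,50,99.5],0))
w=(w-o)@B
m=(w[:,1]>.255)&(w[:,1]<.275)&(abs(w[:,0])>.085)&(abs(w[:,0])<.1)&(w[:,2]>.04)&(w[:,2]<.058); print("bin end wall",len(w[m]),w[m].max(0) if m.sum() else 0)
```

```text
top bristle 1071
  pct [[-0.0907  0.1026  0.0198]
 [ 0.0132  0.2513  0.0797]
 [ 0.0896  0.2845  0.0976]]
top wood 1
  x (-0.07, -0.05) [(175, 29), (183, 24), (191, 7), (199, 7), (215, 6), (223, 37), (231, 71), (239, 76), (247, 79), (255, 88), (263, 86), (271, 90), (279, 82), (287, 75)]
  x (-0.02, 0.02) [(175, 8), (183, 27), (191, 34), (199, 39), (207, 45), (215, 52), (223, 66), (231, 73), (239, 77), (247, 82), (255, 88), (263, 92), (271, 83), (279, 73), (287, 66)]
  x (0.05, 0.07) [(175, 67), (183, 64), (191, 6), (199, 6), (207, 7), (215, 63), (223, 67), (231, 70), (239, 77), (247, 82), (255, 87), (263, 81), (271, 71)]
side bristle 2500
  pct [[-0.0955  0.1014  0.019 ]
 [-0.0016  0.2639  0.0742]
 [ 0.0918  0.2863  0.0948]]
side wood 37
  pct [[-0.0654  0.1605  0.0293]
 [-0.0463  0.2329  0.0673]
 [ 0.0734  0.2544  0.0755]]
  x (-0.07, -0.05) [(175, 59), (183, 23), (191, 15), (231, 70), (239, 71), (247, 65), (255, 64), (263, 64), (271, 39), (279, 81), (287, 72)]
  x (-0.02, 0.02) [(175, 15), (191, 31), (223, 67), (231, 71), (239, 75), (247, 82), (255, 88), (263, 90), (271, 37), (279, 72), (287, 67)]
  x (0.05, 0.07) [(175, 49), (183, 50), (215, 61), (223, 66), (231, 70), (239, 76), (247, 81), (255, 87), (263, 80), (271, 36), (279, 63)]
pink right [[-0.0926  0.3435  0.0458]
 [-0.0238  0.3929  0.0514]
 [ 0.102   0.4995  0.0566]]
bin end wall 14 [-0.0852  0.267   0.0563]
```

Run:
```python
from h import *
np.set_printoptions(precision=4,suppress=True)
b=np.radians(3.2); o=np.array([.5299,.0471,0]); B=np.array([[np.cos(b),-np.sin(b),0],[np.sin(b),np.cos(b),0],[0,0,1]])
L=[]
for n in ("top","side"):
    d=np.load(n+"1.npz"); w=(d["w"].reshape(-1,3)-o)@B
    m=(abs(w[:,0])<.11)&(w[:,1]>.2)&(w[:,1]<.33)&(w[:,2]>.068); q=w[m]
    r=cv2.minAreaRect((q[:,:2]*1000).astype(np.float32)); print(n,len(q),np.round(r[0],1),np.round(r[1],1),round(r[2],2),"zmax",np.percentile(q[:,2],99))
    # ridge: max z per x slice
    xs=np.arange(-.09,.09,.006); R=[]
    for x in xs:
        k=q[abs(q[:,0]-x)<.004]
        if len(k)>5: i=k[k[:,2]>np.percentile(k[:,2],85)]; R.append([x,i[:,1].mean(),i[:,2].mean()])
    R=np.array(R); print("  ridge ends",R[0],R[-1],"slope deg",np.degrees(np.arctan(np.polyfit(R[:,0],R[:,1],1))[0]),"z slope",np.polyfit(R[:,0],R[:,2],1)[0])
```

```text
top 1193 [ 12.1 247.9] [ 64.3 151.5] 82.43 zmax 0.09740025432707515
  ridge ends [-0.066   0.2464  0.081 ] [0.084  0.2517 0.0886] slope deg -3.387133770554499 z slope -0.03651117921451035
side 1737 [ 13.1 254.7] [ 62.6 155. ] 86.95 zmax 0.09580800163641637
  ridge ends [-0.066   0.2411  0.0759] [0.084  0.2555 0.0861] slope deg -3.0227453377951514 z slope -0.032899777434001444
```

```bash
cat >> h.py <<'E'
_b=np.radians(3.2); O=np.array([.5299,.0471,0]); B=np.array([[np.cos(_b),-np.sin(_b),0],[np.sin(_b),np.cos(_b),0],[0,0,1]])
def planb(xyz,yaw=None):
    print("  base-frame now",np.round(B.T@(sense()["eef_pos"]-O),4)); plan(O+B@np.array(xyz),yaw)
E
python3 -c "
from h import *
planb((-.049,.2595,.15),-3.3)"
```

```text
base-frame now [-0.0004 -0.0557  0.2279]
t 11.52 pos [ 0.5326 -0.0085  0.2279] yaw -177.23 tilt [ 0.0003 -0.0003] F [-0.4  0.   0.5] w -0.0001 j [-0.02  0.28  0.14  1.43 -0.   -0.06]
  units [0.255 1.574 0.389] turn 0.212
```

Emit:
drive_tool(motion=[0.5,0.03,0.2,0.05,0.1,0.97,0.06,0.4,0.05,0.2,0.97,0.1,0.6,0.05,0.2,0.97,0.12,0.78,0.05,0.2,0.97,0.12,0.78,0.05,0.2])

```text
time: 11.93
eef_pos: [0.4989, 0.1546, 0.2177]
ee_rot: [[-0.999, 0.043, -0.0], [0.043, 0.999, 0.002], [0.0, 0.002, -1.0]]
wrist_force: [-0.1, 0.3, -0.3]
width: 0.0603
gripper_force: 0.0
```

Emit:
drive_tool(motion=[0.97,0.03,0.2,0.05,0,0.97,0.06,0.4,0.1,0,0.97,0.1,0.6,0.15,0,0.97,0.12,0.75,0.2,0,0.97,0.12,0.75,0.25,0,0.97,0.12,0.75,0.25,0,0.97,0.12,0.75,0.25,0])

```text
time: 12.52
eef_pos: [0.4831, 0.2997, 0.1673]
ee_rot: [[-0.999, 0.047, -0.001], [0.047, 0.999, -0.001], [0.001, -0.001, -1.0]]
wrist_force: [0.2, -0.8, 0.2]
width: 0.0827
gripper_force: 0.0
```

```bash
python3 -c "
from h import *
planb((-.049,.2595,.037),-3.3)"
```

```text
base-frame now [-0.0326  0.2548  0.1673]
t 12.52 pos [0.4831 0.2997 0.1673] yaw 177.32 tilt [-0.0009 -0.0006] F [ 0.2 -0.8  0.2] w 0.0827 j [ 0.56  0.36  0.1   1.31 -0.    0.6 ]
  units [0.083 0.016 0.652] turn 0.022
```

Emit:
drive_tool(motion=[0.97,0.08,0.016,0.05,0,0.97,0.08,0.016,0.15,0,0.97,0.08,0.016,0.25,0,0.97,0.08,0.016,0.32,0,0.97,0.08,0.016,0.37,0,0.97,0.08,0.016,0.37,0])

```text
time: 13.02
eef_pos: [0.4675, 0.3024, 0.0924]
ee_rot: [[-0.999, 0.049, -0.001], [0.049, 0.999, -0.001], [0.001, -0.001, -1.0]]
wrist_force: [-0.8, -0.3, -0.1]
width: 0.0828
gripper_force: 0.0
```

Run:
```python
from h import *
planb((-.049,.2595,.037),-3.3)
p=read_camera("side"); cv2.imwrite("pics/s4.png",cv2.resize(p["img"][190:350,150:350,::-1],(750,600),interpolation=cv2.INTER_CUBIC))
```

```text
base-frame now [-0.048   0.2583  0.0924]
t 13.02 pos [0.4675 0.3024 0.0924] yaw 177.19 tilt [-0.0014 -0.001 ] F [-0.8 -0.3 -0.1] w 0.0828 j [ 0.57  0.37 -0.08  1.13 -0.    0.62]
  units [0.005 0.006 0.277] turn 0.017
```

View pics/s4.png

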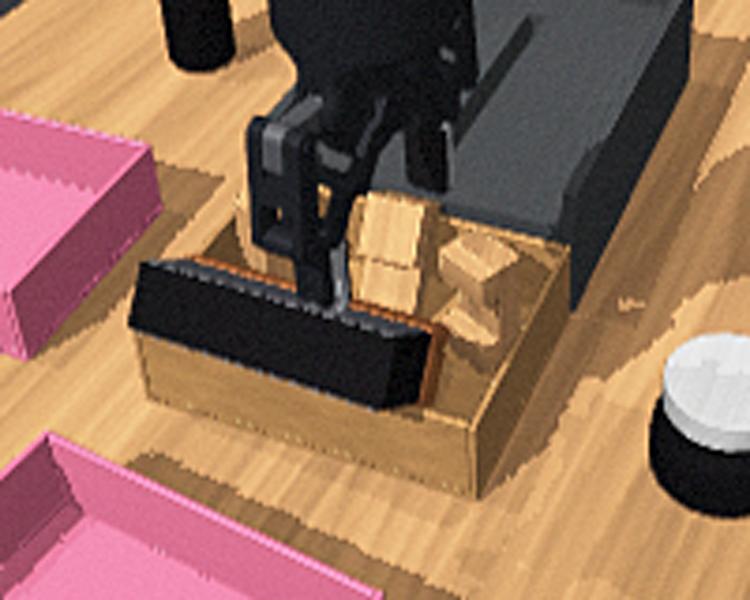

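Run:
```python
from h import *
p=read_camera("side"); E=np.asarray(p["extrinsics"]); s=sense(); R=s["ee_rot"]; o=s["eef_pos"]
def pr(w):
    c=E[:3,:3]@w+E[:3,3]; return np.round([(p["fx"]*c[0]/c[2]+p["cx"]-150)*3.75,(p["fy"]*c[1]/c[2]+p["cy"]-190)*3.75],0)
for l in ([0,.041,0],[0,.041,-.013],[0,-.041,-.013],[0,.055,-.013]): print(l,pr(o+R@np.array(l)))
print("brush lower underside corner x_b -.062:",pr(O+B@np.array([-.062,.290,.063])),"+.088",pr(O+B@np.array([.088,.275,.063])))
w=world(p); W=(w-O)@B
for (u,v) in ((400,390),(330,365),(200,310),(150,290),(320,296),(425,345),(385,335)): print((u,v),np.round(W[int(190+v/3.75),int(150+u/3.75)],3))
```

```text
[0, 0.041, 0] [337. 380.]
[0, 0.041, -0.013] [334. 359.]
[0, -0.041, -0.013] [426. 250.]
[0, 0.055, -0.013] [317. 380.]
brush lower underside corner x_b -.062: [389. 425.] +.088 [130. 322.]
(400, 390) [-0.059  0.273  0.068]
(330, 365) [-0.028  0.279  0.079]
(200, 310) [0.05  0.268 0.08 ]
(150, 290) [0.082 0.263 0.077]
(320, 296) [-0.046  0.313  0.159]
(425, 345) [-0.062  0.248  0.075]
(385, 335) [-0.05   0.267  0.095]
```

Emit:
drive_tool(motion=[0.97,0.005,0.005,0.06,0.017,0.97,0.005,0.005,0.12,0.017,0.97,0.005,0.005,0.18,0.017,0.97,0.005,0.005,0.23,0.017,0.97,0.005,0.005,0.27,0.017,0.97,0.005,0.005,0.277,0.017])

```text
time: 13.62
eef_pos: [0.4668, 0.3043, 0.0372]
ee_rot: [[-0.998, 0.057, -0.001], [0.057, 0.998, -0.0], [0.001, -0.001, -1.0]]
wrist_force: [-0.5, 0.7, -0.4]
width: 0.0826
gripper_force: 0.0
```

Emit:
drive_tool(motion=[0.85,0,0,0,0,0.8,0,0,0,0,0.75,0,0,0,0,0.7,0,0,0,0,0.65,0,0,0,0,0.6,0,0,0,0,0.6,0,0,0,0], grip_force=60)

```text
time: 14.2
eef_pos: [0.467, 0.3046, 0.038]
ee_rot: [[-0.998, 0.056, 0.0], [0.056, 0.998, 0.0], [-0.0, 0.0, -1.0]]
wrist_force: [-0.1, -0.4, -0.1]
width: 0.0514
gripper_force: 0.0
```

```bash
python3 -c "
from h import *
planb((-.049,.2595,.037),-3.3)"
```

```text
base-frame now [-0.0484  0.2607  0.038 ]
t 14.2 pos [0.467  0.3046 0.038 ] yaw 176.78 tilt [0.0001 0.0001] F [-0.1 -0.4 -0.1] w 0.0514 j [ 0.58  0.4  -0.17  1.    0.    0.63]
  units [ 0.002 -0.006  0.005] turn 0.003
```

Run:
```python
from h import *
p=read_camera("side"); cv2.imwrite("pics/s5.png",cv2.resize(p["img"][190:350,150:350,::-1],(750,600),interpolation=cv2.INTER_CUBIC))
W=((world(p)-O)@B).reshape(-1,3)
for xs in ((-.06,-.045),(-.02,.02),(.03,.05),(.06,.08)):
    m=(W[:,0]>xs[0])&(W[:,0]<xs[1])&(W[:,1]>.17)&(W[:,2]>.005)&(W[:,2]<.13); q=W[m]
    print("  x",xs,[(int(1000*a),int(1000*np.median(q[abs(q[:,1]-a)<.004,2]))) for a in np.arange(.175,.34,.008) if (abs(q[:,1]-a)<.004).sum()>3])
```

```text
x (-0.06, -0.045) [(175, 29), (183, 55), (191, 23), (231, 116), (239, 95), (247, 81), (255, 86), (263, 83), (271, 41), (279, 81), (287, 75), (295, 102), (303, 107), (319, 128)]
  x (-0.02, 0.02) [(175, 15), (231, 72), (239, 75), (263, 88), (271, 30), (279, 72), (287, 68)]
  x (0.03, 0.05) [(223, 66), (231, 69), (239, 76), (247, 81), (255, 88), (263, 85), (271, 37), (279, 65)]
  x (0.06, 0.08) [(175, 65), (183, 54), (215, 62), (223, 66), (231, 70), (239, 76), (247, 82), (255, 86), (263, 80), (271, 36), (279, 61)]
```

View pics/s5.png

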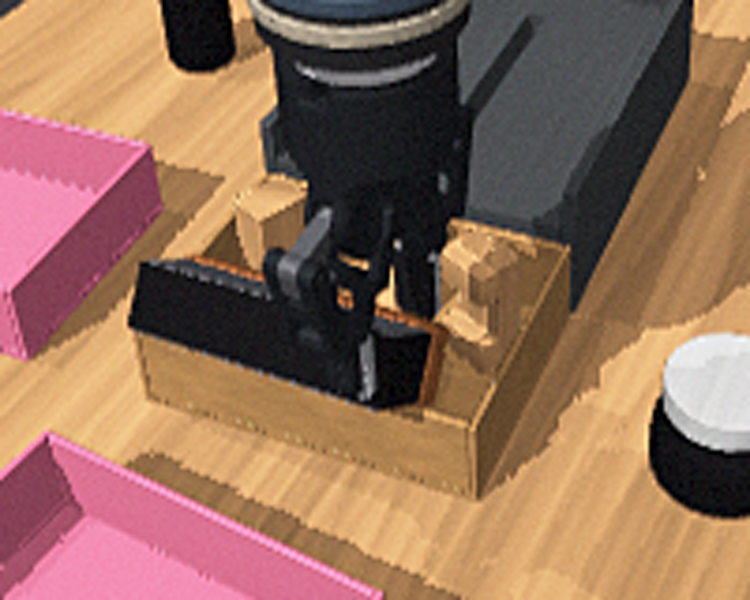

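The brush has not moved and the finger is beside its underside at (365,370), so I'll keep closing.

Emit:
drive_tool(motion=[0.55,0,0,0,0,0.5,0,0,0,0,0.45,0,0,0,0,0.45,0,0,0,0], grip_force=60)

```text
time: 14.58
eef_pos: [0.467, 0.3046, 0.0379]
ee_rot: [[-0.998, 0.056, -0.0], [0.056, 0.998, 0.0], [0.0, 0.0, -1.0]]
wrist_force: [-0.1, 0.9, -0.4]
width: 0.0387
gripper_force: 0.1
```

Run:
```python
from h import *
planb((-.049,.2595,.037),-3.3)
p=read_camera("side")
W=((world(p)-O)@B).reshape(-1,3)
for xs in ((-.06,-.045),(-.02,.02),(.03,.05),(.06,.08)):
    m=(W[:,0]>xs[0])&(W[:,0]<xs[1])&(W[:,1]>.17)&(W[:,2]>.005)&(W[:,2]<.13); q=W[m]
    print("  x",xs,[(int(1000*a),int(1000*np.median(q[abs(q[:,1]-a)<.004,2]))) for a in np.arange(.175,.34,.008) if (abs(q[:,1]-a)<.004).sum()>3])
```

```text
base-frame now [-0.0485  0.2606  0.0379]
t 14.58 pos [0.467  0.3046 0.0379] yaw 176.77 tilt [-0.  0.] F [-0.1  0.9 -0.4] w 0.0387 j [ 0.58  0.4  -0.17  1.    0.    0.63]
  units [ 0.002 -0.006  0.005] turn 0.003
  x (-0.06, -0.045) [(175, 30), (183, 52), (191, 21), (231, 107), (239, 106), (247, 85), (255, 87), (263, 89), (271, 35), (279, 81), (287, 94), (295, 105), (311, 127)]
  x (-0.02, 0.02) [(231, 71), (255, 87), (263, 87), (271, 33), (279, 71), (287, 66)]
  x (0.03, 0.05) [(223, 67), (231, 69), (239, 76), (247, 82), (255, 88), (263, 84), (271, 36), (279, 65)]
  x (0.06, 0.08) [(175, 66), (183, 51), (223, 66), (231, 69), (239, 76), (247, 82), (255, 86), (263, 79), (271, 38), (279, 62)]
```

Run:
```python
from h import *
p=read_camera("side")
W=((world(p)-O)@B)
for v in range(262,304,3):
    print(v,[ (tuple(int(1000*a) if a==a else 0 for a in W[v,u]),int(p["img"][v,u].mean())) for u in (238,242,245,248,251,254)])
```

```text
262 [((-37, 287, 147), 44), ((-44, 286, 148), 31), ((-49, 284, 148), 19), ((-52, 281, 146), 22), ((-61, 287, 154), 37), ((-62, 278, 147), 20)]
265 [((-54, 315, 170), 9), ((-45, 289, 144), 17), ((-50, 287, 144), 21), ((-56, 288, 148), 24), ((-62, 289, 150), 27), ((-63, 280, 143), 22)]
268 [((-53, 315, 163), 15), ((29, 159, 2), 148), ((-51, 290, 141), 127), ((-56, 289, 142), 15), ((-60, 287, 142), 1), ((-41, 240, 95), 16)]
271 [((-54, 317, 159), 21), ((-42, 285, 127), 11), ((-17, 230, 71), 43), ((-56, 290, 136), 19), ((-57, 282, 129), 1), ((-41, 240, 87), 26)]
274 [((-53, 317, 152), 17), ((-54, 306, 143), 18), ((-51, 292, 129), 22), ((-56, 291, 131), 18), ((-57, 283, 123), 30), ((-41, 241, 81), 40)]
277 [((-53, 319, 148), 22), ((-54, 308, 138), 20), ((-52, 295, 126), 22), ((-56, 293, 125), 21), ((-56, 282, 116), 37), ((-46, 252, 85), 58)]
280 [((-51, 315, 137), 30), ((-54, 308, 131), 18), ((-51, 293, 117), 17), ((-56, 292, 118), 72), ((-56, 283, 110), 67), ((-54, 267, 94), 14)]
283 [((-25, 273, 83), 22), ((-55, 310, 128), 15), ((-51, 294, 111), 23), ((-52, 287, 105), 101), ((-56, 282, 
[... 165 characters left out ...]
), 16)]
289 [((-27, 279, 75), 25), ((-42, 291, 92), 32), ((-49, 293, 96), 28), ((-51, 286, 90), 46), ((-56, 285, 90), 102), ((-57, 276, 83), 8)]
292 [((-28, 282, 70), 24), ((-36, 281, 73), 58), ((-49, 294, 90), 20), ((-52, 288, 85), 47), ((-55, 285, 83), 96), ((-59, 280, 80), 22)]
295 [((-30, 285, 67), 83), ((-37, 285, 69), 23), ((-43, 284, 70), 17), ((-49, 284, 73), 15), ((-54, 284, 74), 17), ((-58, 280, 72), 12)]
298 [((-19, 269, 39), 131), ((-27, 268, 41), 124), ((-44, 287, 67), 150), ((-49, 286, 68), 90), ((-56, 287, 71), 23), ((-59, 282, 68), 8)]
301 [((-17, 267, 28), 129), ((-26, 268, 32), 128), ((-32, 268, 35), 125), ((-38, 267, 36), 120), ((-45, 268, 40), 134), ((-50, 266, 41), 132)]
```

Run:
```python
from h import *
np.set_printoptions(precision=3,suppress=True)
for f,c in (("side0",(.221,-.4485)),("top0",(.221,-.4485)),("side1",(.5326,-.0085)),("top1",(.5326,-.0085))):
    w=np.load(f+".npz")["w"].reshape(-1,3); m=(np.hypot(w[:,0]-c[0],w[:,1]-c[1])<.07)&(w[:,2]>.11); q=w[m]
    print(f,len(q)); 
    if len(q): 
        i=np.argsort(q[:,2]); print(q[i[:6]], np.percentile(q[:,2],[1,5,20,50]))
```

```text
side0 0
top0 3386
[[ 0.209 -0.406  0.245]
 [ 0.231 -0.49   0.246]
 [ 0.229 -0.492  0.246]
 [ 0.235 -0.488  0.246]
 [ 0.24  -0.486  0.247]
 [ 0.249 -0.486  0.248]] [0.257 0.295 0.344 0.444]
side1 3665
[[ 0.539 -0.003  0.267]
 [ 0.535 -0.004  0.267]
 [ 0.529 -0.006  0.267]
 [ 0.536 -0.001  0.268]
 [ 0.532 -0.002  0.268]
 [ 0.53  -0.003  0.268]] [0.276 0.306 0.357 0.424]
top1 10252
[[ 0.588 -0.048  0.727]
 [ 0.589 -0.048  0.728]
 [ 0.585 -0.048  0.733]
 [ 0.587 -0.048  0.734]
 [ 0.59  -0.048  0.734]
 [ 0.588 -0.048  0.735]] [0.744 0.752 0.767 0.778]
```

The depth data shows the real fingertips about 39 mm behind the reported TCP: shut tips seen at z 0.267 with TCP at 0.228. That is why the first grasp held only the top of the grip. From here I'll lower every grasp by 39 mm.

Emit:
drive_tool(motion=[0.97,0,0,0,0,0.97,0,0,0,0,0.97,0,0,0,0,0.97,0,0,0,0,0.97,0,0,0.06,0,0.97,0,0,0.12,0,0.97,0,0,0.18,0,0.97,0,0,0.19,0])

```text
time: 15.35
eef_pos: [0.466, 0.304, -0.0018]
ee_rot: [[-0.998, 0.056, -0.002], [0.056, 0.998, -0.001], [0.002, -0.001, -1.0]]
wrist_force: [-0.1, 0.6, -0.4]
width: 0.0825
gripper_force: 0.0
```

Emit:
drive_tool(motion=[0.9,0,0,0,0,0.85,0,0,0,0,0.8,0,0,0,0,0.75,0,0,0,0,0.7,0,0,0,0,0.65,0,0,0,0,0.6,0,0,0,0,0.6,0,0,0,0], grip_force=40)

```text
time: 16.02
eef_pos: [0.4653, 0.2986, 0.0003]
ee_rot: [[-0.998, 0.059, -0.002], [0.059, 0.998, -0.01], [0.001, -0.01, -1.0]]
wrist_force: [-12.9, -42.4, 26.5]
width: 0.0635
gripper_force: 37.2
```

```bash
cat > prof.py <<'E'
from h import *
planb((-.049,.2595,0),-3.3)
p=read_camera("side")
W=((world(p)-O)@B).reshape(-1,3)
for xs in ((-.06,-.045),(-.02,.02),(.03,.05),(.06,.08)):
    m=(W[:,0]>xs[0])&(W[:,0]<xs[1])&(W[:,1]>.17)&(W[:,2]>.005)&(W[:,2]<.2); q=W[m]
    print("  x",xs,[(int(1000*a),int(1000*np.median(q[abs(q[:,1]-a)<.004,2]))) for a in np.arange(.175,.36,.008) if (abs(q[:,1]-a)<.004).sum()>3])
E
python3 prof.py
```

```text
base-frame now [-0.0505  0.2547  0.0003]
t 16.02 pos [4.653e-01 2.986e-01 3.000e-04] yaw 176.62 tilt [-0.0021 -0.0102] F [-12.9 -42.4  26.5] w 0.0635 j [ 0.58  0.44 -0.22  0.92 -0.01  0.63]
  units [-0.005  0.025  0.001] turn -0.003
  x (-0.06, -0.045) [(175, 24), (183, 22), (191, 38), (199, 101), (223, 77), (231, 72), (239, 73), (247, 81), (255, 87), (263, 88), (271, 34), (279, 110), (287, 119), (295, 154), (303, 89), (311, 121), (319, 119), (327, 139), (359, 36)]
  x (-0.02, 0.02) [(175, 14), (223, 68), (231, 71), (239, 77), (247, 84), (255, 91), (263, 89), (271, 26), (279, 71), (351, 33), (359, 31)]
  x (0.03, 0.05) [(215, 63), (223, 69), (231, 71), (239, 80), (247, 86), (255, 91), (263, 84), (271, 37), (279, 68), (351, 30)]
  x (0.06, 0.08) [(175, 64), (183, 50), (215, 63), (223, 69), (231, 74), (239, 81), (247, 87), (255, 88), (263, 79), (271, 37), (279, 66), (343, 37), (351, 28)]
```

Emit:
drive_tool(motion=[0.6,0,-0.025,0,0,0.6,0,-0.03,-0.03,0,0.6,0,-0.03,-0.07,0,0.6,0,-0.03,-0.12,0,0.6,0,-0.03,-0.12,0], grip_force=60)

```text
time: 16.48
eef_pos: [0.468, 0.2998, 0.0266]
ee_rot: [[-0.998, 0.056, 0.003], [0.056, 0.998, 0.002], [-0.003, 0.002, -1.0]]
wrist_force: [1.1, 1.0, -1.5]
width: 0.0621
gripper_force: 65.5
```

```bash
python3 prof.py
```

```text
base-frame now [-0.0477  0.2558  0.0266]
t 16.48 pos [0.468  0.2998 0.0266] yaw 176.79 tilt [0.0029 0.0021] F [ 1.1  1.  -1.5] w 0.0621 j [ 0.57  0.41 -0.2   0.96  0.    0.63]
  units [0.009 0.018 0.133] turn 0.003
  x (-0.06, -0.045) [(175, 28), (183, 54), (191, 23), (199, 127), (207, 133), (223, 105), (231, 127), (239, 99), (247, 138), (255, 108), (263, 96), (271, 45), (279, 154), (287, 144), (295, 136), (303, 115), (311, 148), (319, 148), (327, 167), (359, 33)]
  x (-0.02, 0.02) [(223, 5), (231, 95), (239, 99), (255, 115), (263, 51), (271, 31), (279, 95), (287, 93), (351, 35), (359, 30)]
  x (0.03, 0.05) [(223, 89), (231, 92), (239, 100), (247, 107), (255, 114), (263, 109), (271, 40), (279, 91), (351, 32)]
  x (0.06, 0.08) [(175, 66), (183, 60), (223, 90), (231, 95), (239, 103), (255, 112), (263, 104), (271, 41), (279, 88), (343, 38), (351, 26)]
```

Emit:
drive_tool(motion=[0.6,0,0,-0.06,0,0.6,0,0,-0.14,0,0.6,0,0,-0.2,0,0.6,0,0.05,-0.22,0,0.6,0,0.1,-0.22,0,0.6,0,0.158,-0.22,0,0.6,0,0.158,-0.22,0,0.6,0,0.158,-0.22,0], grip_force=60)

```text
time: 17.2
eef_pos: [0.4678, 0.3309, 0.0667]
ee_rot: [[-0.998, 0.055, -0.001], [0.055, 0.998, -0.001], [0.001, -0.001, -1.0]]
wrist_force: [-1.0, -0.8, -1.5]
width: 0.0617
gripper_force: 65.8
```

```bash
python3 prof.py; python3 -c "
import cv2
from h import *
p=read_camera('side'); cv2.imwrite('pics/s6.png',cv2.resize(p['img'][170:350,140:340,::-1],(660,594),interpolation=cv2.INTER_CUBIC))"
```

```text
base-frame now [-0.0462  0.2869  0.0667]
t 17.2 pos [0.4678 0.3309 0.0667] yaw 176.85 tilt [-0.0012 -0.0008] F [-1.  -0.8 -1.5] w 0.0617 j [ 0.62  0.41 -0.08  1.08  0.    0.67]
  units [-0.001 -0.137  0.334] turn 0.005
  x (-0.06, -0.045) [(175, 30), (183, 53), (191, 54), (231, 183), (239, 167), (255, 146), (263, 132), (271, 35), (279, 150), (287, 138), (295, 139), (303, 147), (311, 161), (319, 178), (327, 144), (335, 148), (343, 174), (351, 183), (359, 37)]
  x (-0.02, 0.02) [(175, 13), (263, 51), (271, 26), (295, 152), (303, 143), (311, 135), (319, 133), (351, 35), (359, 30)]
  x (0.03, 0.05) [(255, 131), (263, 50), (271, 30), (279, 147), (287, 154), (295, 149), (303, 139), (311, 132), (351, 32)]
  x (0.06, 0.08) [(175, 66), (183, 64), (255, 130), (263, 51), (271, 30), (279, 148), (287, 151), (295, 143), (303, 134), (311, 128), (343, 34), (351, 27)]
```

View pics/s6.png

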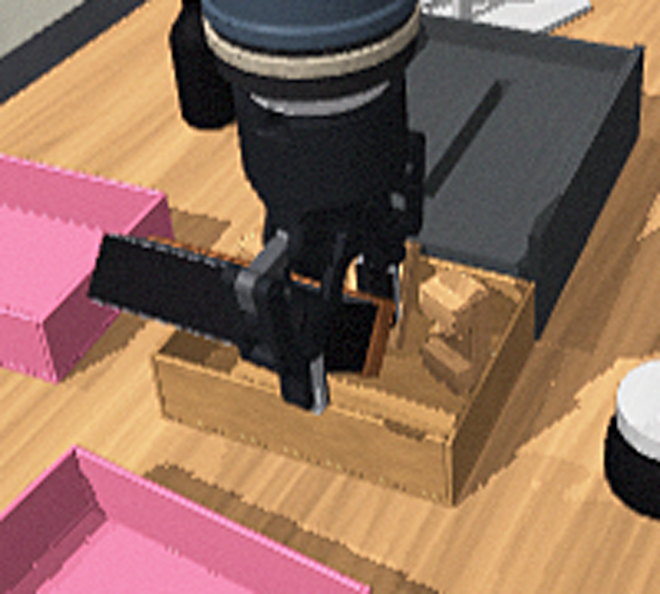

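Crop: the brush is held diagonally, tilted about 45°, clear above the bin wall at (250,290). The offcuts lie in the bin. Next I'll press the grip on the wall top to turn it towards bristles-down.

Emit:
drive_tool(motion=[0.6,0,0.03,0,-0.1,0.6,0,0.07,0,-0.222,0.6,0,0.07,0.03,-0.222,0.6,0,0.07,0.06,-0.222,0.6,0,0.07,0.08,-0.222,0.6,0,0.07,0.1,-0.222,0.6,0,0.07,0.1,-0.222], grip_force=30)

```text
time: 17.88
eef_pos: [0.4687, 0.3434, 0.0467]
ee_rot: [[-0.999, -0.053, -0.001], [-0.053, 0.999, -0.001], [0.001, -0.001, -1.0]]
wrist_force: [-0.9, -0.1, -2.0]
width: 0.0618
gripper_force: 65.8
```

```bash
python3 prof.py
```

```text
base-frame now [-0.0446  0.2992  0.0467]
t 17.88 pos [0.4687 0.3434 0.0467] yaw -176.94 tilt [-0.0013 -0.001 ] F [-0.9 -0.1 -2. ] w 0.0618 j [ 0.63  0.44 -0.08  1.04 -0.    0.58]
  units [ 0.021 -0.198  0.234] turn 0.222
  x (-0.06, -0.045) [(175, 29), (183, 53), (191, 17), (231, 176), (239, 163), (247, 152), (263, 126), (271, 44), (279, 118), (287, 118), (295, 118), (303, 113), (311, 126), (319, 146), (327, 169), (335, 151), (343, 138), (351, 182), (359, 145)]
  x (-0.02, 0.02) [(175, 14), (263, 11), (271, 16), (279, 116), (295, 126), (303, 132), (311, 135), (319, 126), (327, 118), (335, 112), (351, 34), (359, 29)]
  x (0.03, 0.05) [(271, 17), (279, 112), (287, 117), (295, 123), (303, 131), (311, 133), (319, 126), (327, 116), (335, 110), (351, 32)]
  x (0.06, 0.08) [(175, 46), (183, 50), (271, 18), (279, 110), (287, 116), (295, 120), (303, 127), (311, 131), (319, 124), (327, 115), (335, 108), (343, 38), (351, 28)]
```

Emit:
drive_tool(motion=[0.6,0,0,0.02,0,0.6,0,0,0.04,0,0.6,0,0,0.06,0,0.6,0,0,0.06,0], grip_force=30)

```text
time: 18.27
eef_pos: [0.469, 0.3438, 0.0352]
ee_rot: [[-0.999, -0.054, -0.0], [-0.054, 0.999, -0.001], [0.0, -0.001, -1.0]]
wrist_force: [1.9, -2.5, 0.6]
width: 0.0615
gripper_force: 66.0
```

```bash
python3 prof.py
```

```text
base-frame now [-0.0442  0.2997  0.0352]
t 18.27 pos [0.469  0.3438 0.0352] yaw -176.88 tilt [-0.0003 -0.0007] F [ 1.9 -2.5  0.6] w 0.0615 j [ 0.63  0.45 -0.1   1.02 -0.    0.58]
  units [ 0.024 -0.201  0.176] turn 0.224
  x (-0.06, -0.045) [(175, 31), (183, 51), (191, 36), (231, 167), (239, 151), (247, 140), (263, 116), (271, 43), (279, 106), (287, 108), (295, 103), (303, 105), (311, 117), (319, 124), (327, 160), (335, 145), (343, 128), (351, 171), (359, 133)]
  x (-0.02, 0.02) [(175, 12), (271, 11), (279, 106), (287, 110), (295, 117), (303, 124), (311, 127), (319, 119), (327, 109), (335, 104), (351, 37), (359, 30)]
  x (0.03, 0.05) [(271, 13), (279, 105), (287, 109), (295, 116), (303, 123), (311, 127), (319, 119), (327, 109), (335, 103), (351, 31), (359, 5)]
  x (0.06, 0.08) [(175, 30), (183, 33), (271, 12), (279, 104), (287, 108), (295, 116), (303, 122), (311, 126), (319, 118), (327, 109), (335, 102), (343, 35), (351, 29)]
```

Emit:
drive_tool(motion=[0.6,0,0,0.015,0,0.6,0,0,0.03,0,0.6,0,0,0.045,0,0.6,0,0,0.06,0,0.6,0,0,0.06,0], grip_force=30)

```text
time: 18.73
eef_pos: [0.4705, 0.3442, 0.0253]
ee_rot: [[-0.999, -0.054, 0.003], [-0.054, 0.999, 0.0], [-0.003, 0.0, -1.0]]
wrist_force: [1.7, -6.5, 18.1]
width: 0.0618
gripper_force: 77.3
```

```bash
python3 prof.py
```

```text
base-frame now [-0.0427  0.2999  0.0253]
t 18.73 pos [0.4705 0.3442 0.0253] yaw -176.88 tilt [0.0032 0.0002] F [ 1.7 -6.5 18.1] w 0.0618 j [ 0.63  0.46 -0.12  0.99 -0.    0.58]
  units [ 0.031 -0.202  0.126] turn 0.224
  x (-0.06, -0.045) [(175, 30), (183, 51), (191, 14), (239, 144), (247, 127), (263, 88), (271, 44), (279, 114), (287, 100), (295, 95), (303, 95), (311, 114), (319, 140), (327, 149), (335, 139), (343, 119), (351, 160), (359, 123)]
  x (-0.02, 0.02) [(175, 12), (271, 9), (279, 103), (287, 108), (295, 113), (303, 119), (311, 122), (319, 114), (327, 103), (335, 97), (351, 34), (359, 29)]
  x (0.03, 0.05) [(239, 65), (271, 54), (279, 105), (287, 109), (295, 115), (303, 123), (311, 124), (319, 115), (327, 104), (335, 99), (351, 30)]
  x (0.06, 0.08) [(183, 21), (271, 11), (279, 106), (287, 112), (295, 117), (303, 124), (311, 125), (319, 116), (327, 106), (343, 35), (351, 30)]
```

Emit:
drive_tool(motion=[0.8,0,0.015,0,0,0.9,0,0.03,0,0,0.97,0,0.045,0,0,0.97,0,0.045,0,0,0.97,0,0.045,0,0])

```text
time: 19.2
eef_pos: [0.4685, 0.3533, 0.0237]
ee_rot: [[-0.998, -0.055, -0.0], [-0.055, 0.998, -0.0], [0.0, -0.0, -1.0]]
wrist_force: [-0.2, -0.2, -0.3]
width: 0.0832
gripper_force: 0.0
```

```bash
python3 prof.py
```

```text
base-frame now [-0.0442  0.3092  0.0237]
t 19.2 pos [0.4685 0.3533 0.0237] yaw -176.84 tilt [-0.0003 -0.0001] F [-0.2 -0.2 -0.3] w 0.0832 j [ 0.65  0.47 -0.1   1.    0.    0.59]
  units [ 0.024 -0.248  0.118] turn 0.225
  x (-0.06, -0.045) [(175, 31), (183, 38), (191, 53), (239, 143), (247, 138), (255, 126), (263, 100), (271, 47), (279, 130), (287, 40), (295, 50), (303, 53), (311, 53), (319, 43), (327, 40), (335, 155), (343, 179), (351, 141), (359, 91)]
  x (-0.02, 0.02) [(175, 13), (271, 32), (279, 76), (287, 74), (295, 60), (303, 62), (319, 40), (327, 34), (335, 27), (351, 37), (359, 30)]
  x (0.03, 0.05) [(255, 92), (263, 92), (271, 84), (279, 76), (287, 65), (295, 59), (303, 61), (311, 52), (319, 41), (327, 32), (335, 27), (351, 32)]
  x (0.06, 0.08) [(263, 87), (271, 79), (279, 71), (287, 59), (295, 60), (303, 59), (311, 48), (319, 39), (327, 31), (343, 33), (351, 31)]
```

It tipped as planned: the bristles are now down, leaning about 45° on the bin wall. I'll lift the fingers and measure again before grasping the grip.

Emit:
drive_tool(motion=[0.97,0,0,-0.15,0,0.97,0,0,-0.3,0,0.97,0,0,-0.45,0,0.97,0,0,-0.6,0,0.97,0,-0.4,-0.6,0,0.97,0,-0.7,-0.6,0,0.97,0,-1,-0.6,0,0.97,0,-1,-0.6,0])

```text
time: 19.92
eef_pos: [0.4775, 0.1851, 0.1439]
ee_rot: [[-0.998, -0.055, 0.0], [-0.055, 0.998, 0.0], [-0.0, 0.0, -1.0]]
wrist_force: [1.2, -0.7, 0.2]
width: 0.083
gripper_force: 0.0
```

Run:
```python
from h import *
np.set_printoptions(precision=4,suppress=True)
planb((.017,.272,.15),3.2)
for n in ("side","top"):
    p=read_camera(n); cv2.imwrite(f"pics/{n}7.png",p["img"][...,::-1]); W=((world(p)-O)@B).reshape(-1,3); im=p["img"].reshape(-1,3).astype(int)
    m=(abs(W[:,0])<.12)&(W[:,1]>.22)&(W[:,1]<.34)&(W[:,2]>.057)&(W[:,2]<.15); q=W[m]
    r=cv2.minAreaRect((q[:,:2]*1000).astype(np.float32)); print(n,len(q),np.round(r[0],1),np.round(r[1],1),round(r[2],2))
    h=q[q[:,2]>.078]; r=cv2.minAreaRect((h[:,:2]*1000).astype(np.float32)); print(" grip",len(h),np.round(r[0],1),np.round(r[1],1),round(r[2],2),"z",np.percentile(h[:,2],99))
    for xs in ((-.04,-.02),(.0,.03),(.05,.07)):
        k=W[(W[:,0]>xs[0])&(W[:,0]<xs[1])&(W[:,1]>.2)&(W[:,2]>.002)]
        print("  x",xs,[(int(1000*a),int(1000*np.median(k[abs(k[:,1]-a)<.003,2]))) for a in np.arange(.215,.36,.006) if (abs(k[:,1]-a)<.003).sum()>3])
```

```text
base-frame now [-0.0446  0.1407  0.1439]
t 19.92 pos [0.4775 0.1851 0.1439] yaw -176.82 tilt [0.0003 0.0001] F [ 1.2 -0.7  0.2] w 0.083 j [ 0.37  0.25 -0.11  1.21 -0.    0.31]
  units [-0.308  0.656 -0.03 ] turn -0.001
side 1811 [ 20.8 279.8] [ 65.3 153.1] 89.69
 grip 606 [ 19.8 263.4] [31.8 89.3] 88.85 z 0.09240624881273904
  x (-0.04, -0.02) [(215, 247), (221, 3), (251, 80), (257, 83), (263, 81), (269, 44), (275, 70), (281, 62), (287, 60), (293, 56), (299, 60), (305, 60), (311, 55), (317, 47), (323, 41), (329, 34), (335, 29), (341, 25), (359, 29)]
  x (0.0, 0.03) [(215, 2), (221, 2), (251, 85), (257, 90), (263, 90), (269, 84), (275, 79), (281, 73), (287, 67), (293, 60), (299, 60), (305, 59), (311, 53), (317, 45), (323, 39), (329, 33), (335, 28), (353, 29), (359, 4)]
  x (0.05, 0.07) [(257, 90), (263, 89), (269, 83), (275, 77), (281, 71), (287, 64), (293, 59), (299, 61), (305, 59), (311, 52), (317, 44), (323, 39), (329, 33), (335, 30), (347, 29), (353, 3), (359, 3)]
top 62 [ 79.7 298.5] [34.2 17. ] 3.35Traceback (most recent call last):
  File "<stdin>", line 8, in <module>
    return _quantile_unchecked(
        a, q, axis, out, overwrite_input, method, keepdims, weights)
    return _ureduce(a,
                    func=_quantile_ureduce_func,
    ...<5 lines>...
                    overwrite_input=overwrite_input,
                    method=method)
    r = func(a, **kwargs)
    result = _quantile(arr,
                       quantiles=q,
    ...<2 lines>...
                       out=out,
                       weights=wgt)
    slices_having_nans = np.isnan(arr[-1, ...])
                                  ~~~^^^^^^^^^
IndexError: index -1 is out of bounds for axis 0 with size 0
```

Emit:
drive_tool(motion=[1,-0.1,0.2,0,0,1,-0.2,0.4,0,0,1,-0.323,0.6,0,0,1,-0.323,0.675,0,0,1,-0.323,0.675,0.15,0,1,-0.323,0.675,0.3,0,1,-0.323,0.675,0.3,0,1,-0.323,0.675,0.3,0])

```text
time: 20.68
eef_pos: [0.5337, 0.3246, 0.0831]
ee_rot: [[-0.998, -0.055, -0.003], [-0.055, 0.998, -0.002], [0.003, -0.001, -1.0]]
wrist_force: [-0.4, 0.7, 0.3]
width: 0.0853
gripper_force: 0.0
```

```bash
python3 -c "
from h import *
planb((.020,.276,.017),3.2)"
```

```text
base-frame now [0.0193 0.2769 0.0831]
t 20.68 pos [0.5337 0.3246 0.0831] yaw -176.85 tilt [-0.0028 -0.0016] F [-0.4  0.7  0.3] w 0.0853 j [0.55 0.51 0.12 1.18 0.   0.49]
  units [-0.005 -0.004  0.331] turn -0.002
```

Emit:
drive_tool(motion=[1,-0.005,-0.01,0.1,0,1,-0.005,-0.01,0.2,0,1,-0.005,-0.01,0.28,0,1,-0.005,-0.01,0.32,0,1,-0.005,-0.01,0.325,0])

```text
time: 21.1
eef_pos: [0.5361, 0.3229, 0.0192]
ee_rot: [[-0.999, -0.054, -0.0], [-0.054, 0.999, -0.0], [0.0, -0.0, -1.0]]
wrist_force: [0.3, 0.2, 0.3]
width: 0.0856
gripper_force: 0.0
```

Emit:
drive_tool(motion=[0.95,0,0.005,-0.005,0,0.88,0,0.02,-0.015,0,0.8,0,0.035,-0.03,0,0.73,0,0.055,-0.05,0,0.68,0,0.08,-0.07,0,0.68,0,0.08,-0.07,0], grip_force=30)

```text
time: 21.6
eef_pos: [0.5356, 0.3406, 0.0344]
ee_rot: [[-0.998, -0.055, 0.002], [-0.055, 0.998, 0.001], [-0.002, 0.001, -1.0]]
wrist_force: [0.0, 0.5, 1.4]
width: 0.0578
gripper_force: 0.2
```

```bash
cat > prof2.py <<'E'
from h import *
planb((.020,.276,.017),3.2)
p=read_camera("side"); W=((world(p)-O)@B).reshape(-1,3)
for xs in ((-.045,-.02),(.04,.065),(.07,.09)):
    k=W[(W[:,0]>xs[0])&(W[:,0]<xs[1])&(W[:,1]>.2)&(W[:,2]>.002)&(W[:,2]<.13)]
    print("  x",xs,[(int(1000*a),int(1000*np.median(k[abs(k[:,1]-a)<.003,2]))) for a in np.arange(.215,.372,.006) if (abs(k[:,1]-a)<.003).sum()>3])
E
python3 prof2.py
```

```text
base-frame now [0.0221 0.2927 0.0344]
t 21.6 pos [0.5356 0.3406 0.0344] yaw -176.82 tilt [0.0015 0.0014] F [0.  0.5 1.4] w 0.0578 j [0.57 0.56 0.06 1.08 0.   0.51]
  units [ 0.011 -0.084  0.087] turn -0.001
  x (-0.045, -0.02) [(215, 3), (221, 3), (263, 50), (269, 36), (275, 93), (281, 91), (287, 87), (293, 69), (299, 64), (305, 57), (311, 59), (317, 62), (323, 59), (329, 46), (335, 35), (341, 28), (359, 29), (365, 3), (371, 3)]
  x (0.04, 0.065) [(287, 94), (293, 91), (305, 63), (311, 61), (317, 61), (323, 53), (329, 40), (335, 33), (347, 30), (353, 16), (359, 3), (365, 3), (371, 3)]
  x (0.07, 0.09) [(293, 51), (299, 53), (305, 57), (311, 61), (317, 61), (323, 51), (329, 39), (341, 50), (347, 26), (353, 3), (359, 3), (365, 3), (371, 3)]
```

Emit:
drive_tool(motion=[0.55,0,0,-0.02,0,0.45,0,0,-0.03,0,0.35,0,0,-0.04,0,0.25,0,0,-0.05,0,0.2,0,0,-0.06,0,0.2,0,0,-0.06,0], grip_force=40)

```text
time: 22.15
eef_pos: [0.5355, 0.3397, 0.0458]
ee_rot: [[-0.998, -0.055, 0.001], [-0.055, 0.998, 0.001], [-0.001, 0.001, -1.0]]
wrist_force: [-1.4, 4.2, 10.4]
width: 0.0264
gripper_force: 38.3
```

```bash
python3 prof2.py
```

```text
base-frame now [0.022  0.2918 0.0458]
t 22.15 pos [0.5355 0.3397 0.0458] yaw -176.86 tilt [0.0009 0.0014] F [-1.4  4.2 10.4] w 0.0264 j [0.56 0.55 0.08 1.1  0.   0.51]
  units [ 0.01  -0.079  0.144] turn -0.002
  x (-0.045, -0.02) [(215, 3), (221, 3), (263, 50), (269, 41), (281, 99), (287, 52), (293, 64), (299, 74), (305, 73), (311, 58), (317, 59), (323, 51), (329, 29), (335, 15), (359, 29), (365, 3), (371, 3)]
  x (0.04, 0.065) [(305, 86), (311, 68), (317, 59), (323, 49), (329, 29), (347, 31), (353, 17), (359, 3), (365, 3), (371, 3)]
  x (0.07, 0.09) [(287, 51), (293, 53), (299, 54), (305, 56), (311, 57), (317, 59), (323, 48), (329, 31), (341, 50), (347, 26), (353, 3), (359, 3), (365, 3), (371, 3)]
```

Emit:
drive_tool(motion=[0.1,0,0,0,0,0,0,0,-0.02,0,0,0,0,-0.06,0,0,0,0,-0.14,0,0,0,0,-0.24,0,0,0,0,-0.34,0,0,0,0,-0.36,0,0,0,0,-0.36,0], grip_force=80)

```text
time: 22.87
eef_pos: [0.5358, 0.3391, 0.1179]
ee_rot: [[-0.999, -0.055, 0.002], [-0.055, 0.999, 0.0], [-0.002, 0.0, -1.0]]
wrist_force: [0.5, -0.2, -2.0]
width: 0.0225
gripper_force: 77.9
```

Run:
```python
from h import *
planb((.020,.276,.017),3.2)
p=read_camera("side"); W=((world(p)-O)@B).reshape(-1,3)
for xs in ((-.045,-.02),(.04,.065),(.07,.09)):
    k=W[(W[:,0]>xs[0])&(W[:,0]<xs[1])&(W[:,1]>.2)&(W[:,2]>.054)&(W[:,2]<.2)]
    print("  x",xs,[(int(1000*z),int(1000*np.max(k[abs(k[:,2]-z)<.003,1]))) for z in np.arange(.06,.2,.008) if (abs(k[:,2]-z)<.003).sum()>3])
cv2.imwrite("pics/s8.png",cv2.resize(p["img"][130:330,140:360,::-1],(660,600),interpolation=cv2.INTER_CUBIC))
```

```text
base-frame now [0.0221 0.2913 0.1179]
t 22.87 pos [0.5358 0.3391 0.1179] yaw -176.88 tilt [0.0015 0.0005] F [ 0.5 -0.2 -2. ] w 0.0225 j [ 0.56  0.51  0.21  1.27 -0.    0.51]
  units [ 0.011 -0.077  0.505] turn -0.003
  x (-0.045, -0.02) [(76, 317), (84, 317), (92, 317), (100, 316), (108, 316), (116, 317), (124, 315), (132, 305), (140, 306), (148, 305), (156, 304), (164, 303), (172, 302), (180, 583)]
  x (0.04, 0.065) [(76, 317), (84, 317), (92, 317), (100, 316), (108, 316), (116, 316), (124, 316), (132, 306), (140, 306), (148, 306), (156, 306), (164, 305), (172, 304), (180, 615)]
  x (0.07, 0.09) [(76, 318), (84, 317), (92, 317), (100, 316), (108, 316), (116, 316), (124, 316), (180, 608)]
```

View pics/s8.png

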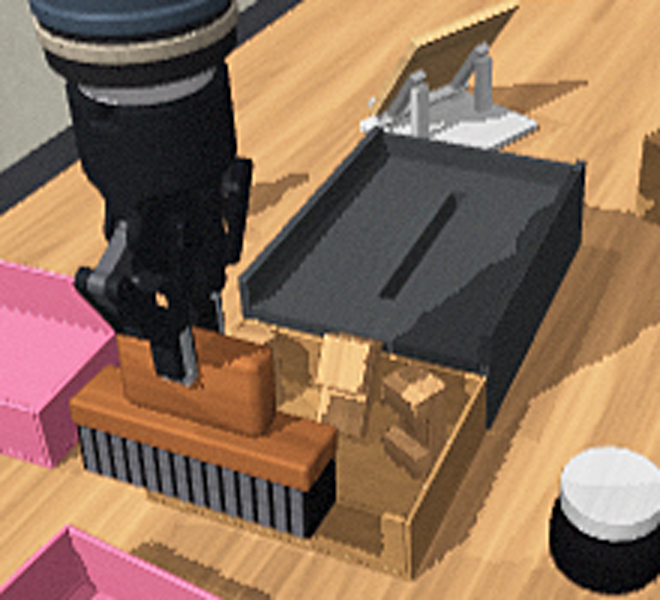

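Crop: the brush is held upright and square at (205,430) and the offcuts are in the cardboard bin. I'll carry the brush to the clear counter, turning on the way.

Emit:
drive_tool(motion=[0,0,0,-0.15,0,0,0,0,-0.3,0,0,0.13,-0.18,-0.3,0.25,0,0.27,-0.36,-0.3,0.5,0,0.4,-0.54,-0.3,0.75,0,0.54,-0.72,-0.3,1,0,0.54,-0.72,-0.3,1])

```text
time: 23.5
eef_pos: [0.4313, 0.1854, 0.1754]
ee_rot: [[-0.898, 0.439, -0.003], [0.439, 0.898, -0.002], [0.002, -0.003, -1.0]]
wrist_force: [0.5, 0.8, -1.6]
width: 0.0218
gripper_force: 78.7
```

Emit:
drive_tool(motion=[0,0.03,-0.18,0,0.25,0,0.06,-0.36,0,0.5,0,0.09,-0.54,0,0.75,0,0.12,-0.72,0,1,0,0.128,-0.892,0,1,0,0.128,-0.892,0,1])

```text
time: 24.0
eef_pos: [0.3316, 0.0357, 0.1757]
ee_rot: [[-0.582, 0.813, -0.003], [0.813, 0.582, -0.002], [0.0, -0.003, -1.0]]
wrist_force: [1.7, 0.2, -1.9]
width: 0.0223
gripper_force: 79.0
```

```bash
python3 -c "
from h import *
plan((.33,.04,.10),95)"
```

```text
t 24.0 pos [0.3316 0.0357 0.1757] yaw 125.62 tilt [-0.0026 -0.0018] F [ 1.7  0.2 -1.9] w 0.0223 j [ 0.11 -0.12 -0.43  1.27 -0.    1.06]
  units [0.022 0.007 0.379] turn 1.069
```

Emit:
drive_tool(motion=[0,0,0,0.12,0.25,0,0,0,0.25,0.5,0,0,0,0.38,0.75,0,0,0,0.48,1,0,0,0,0.56,1,0,0,0,0.61,1,0,0,0,0.62,1,0,0,0,0.62,1])

```text
time: 24.67
eef_pos: [0.334, 0.0392, 0.0519]
ee_rot: [[-0.125, 0.992, -0.003], [0.992, 0.125, -0.0], [-0.0, -0.003, -1.0]]
wrist_force: [-0.4, 0.4, -1.7]
width: 0.0222
gripper_force: 79.0
```

Emit:
drive_tool(motion=[0,0,0,0.01,0,0,0,0,0.02,0,0,0,0,0.025,0,0,0,0,0.025,0])

```text
time: 25.0
eef_pos: [0.336, 0.0395, 0.0486]
ee_rot: [[-0.125, 0.992, 0.002], [0.992, 0.125, 0.0], [-0.0, 0.002, -1.0]]
wrist_force: [-1.3, -0.1, 8.1]
width: 0.0221
gripper_force: 78.8
```

Run:
```python
from h import *
plan((.33,.04,.045),97)
p=read_camera("side"); W=world(p).reshape(-1,3)
k=W[(abs(W[:,0]-.33)<.06)&(abs(W[:,1]-.04)<.09)&(W[:,2]<.2)]
print([(int(1000*z),np.round(k[abs(k[:,2]-z)<.003][:,0].min(),3),np.round(k[abs(k[:,2]-z)<.003][:,0].max(),3)) for z in np.arange(.004,.12,.008) if (abs(k[:,2]-z)<.003).sum()>3])
q=k[(k[:,2]>.046)&(k[:,2]<.062)]; print(np.percentile(q[:,2],[5,50,95]))
```

```text
t 25.0 pos [0.336  0.0395 0.0486] yaw 97.19 tilt [0.0016 0.0002] F [-1.3 -0.1  8.1] w 0.0221 j [ 0.12 -0.03 -0.68  0.92  0.    1.56]
  units [ 0.006 -0.03   0.018] turn 0.007
[(4, np.float64(0.27), np.float64(0.389)), (12, np.float64(0.316), np.float64(0.351)), (20, np.float64(0.315), np.float64(0.35)), (28, np.float64(0.315), np.float64(0.35)), (36, np.float64(0.312), np.float64(0.348)), (44, np.float64(0.312), np.float64(0.35)), (52, np.float64(0.311), np.float64(0.365)), (60, np.float64(0.322), np.float64(0.346)), (68, np.float64(0.322), np.float64(0.344)), (76, np.float64(0.322), np.float64(0.342)), (84, np.float64(0.321), np.float64(0.344)), (92, np.float64(0.315), np.float64(0.353)), (100, np.float64(0.311), np.float64(0.359)), (108, np.float64(0.312), np.float64(0.36)), (116, np.float64(0.311), np.float64(0.36))]
[0.04913018 0.05335854 0.05613746]
```

Emit:
drive_tool(motion=[0.3,0,0,0,0,0.5,0,0,0,0,0.7,0,0,0,0,0.7,0,0,-0.1,0,0.9,0,0,-0.3,0,1,0,0,-0.5,0,1,0,0,-0.6,0,1,0,0,-0.6,0])

```text
time: 25.72
eef_pos: [0.3376, 0.0397, 0.172]
ee_rot: [[-0.125, 0.992, 0.006], [0.992, 0.125, 0.001], [-0.0, 0.006, -1.0]]
wrist_force: [-0.2, 0.7, -0.2]
width: 0.0853
gripper_force: 0.0
```

Run:
```python
from h import *
plan((.6315,-.2316,.16),68.3)
p=read_camera("side"); W=world(p).reshape(-1,3)
k=W[(abs(W[:,0]-.33)<.06)&(abs(W[:,1]-.04)<.09)&(W[:,2]<.13)]
print([(int(1000*z),np.round(k[abs(k[:,2]-z)<.003][:,0].min(),3),np.round(k[abs(k[:,2]-z)<.003][:,0].max(),3)) for z in np.arange(.012,.12,.016) if (abs(k[:,2]-z)<.003).sum()>3], k[:,2].max())
```

```text
t 25.72 pos [0.3376 0.0397 0.172 ] yaw 97.19 tilt [0.0063 0.0007] F [-0.2  0.7 -0.2] w 0.0853 j [ 0.12 -0.12 -0.44  1.25 -0.    1.56]
  units [-1.53   1.288  0.068] turn 1.009
[(12, np.float64(0.318), np.float64(0.354)), (28, np.float64(0.317), np.float64(0.352)), (44, np.float64(0.316), np.float64(0.355)), (60, np.float64(0.328), np.float64(0.348)), (76, np.float64(0.328), np.float64(0.351)), (92, np.float64(0.328), np.float64(0.35)), (108, np.float64(0.334), np.float64(0.352))] 0.10673952421503605
```

Emit:
drive_tool(motion=[1,-0.13,0.11,0,0.25,1,-0.26,0.22,0,0.5,1,-0.38,0.32,0,0.75,1,-0.51,0.43,0,1,1,-0.64,0.54,0,1,1,-0.765,0.644,0,1,1,-0.765,0.644,0,1])

```text
time: 26.35
eef_pos: [0.4846, -0.0994, 0.1658]
ee_rot: [[0.368, 0.93, -0.001], [0.93, -0.368, -0.0], [-0.001, -0.001, -1.0]]
wrist_force: [0.7, 0.2, -0.0]
width: 0.0857
gripper_force: 0.0
```

```bash
python3 -c "
from h import *
plan((.6315,-.2316,.14),68.3)"
```

```text
t 26.35 pos [ 0.4846 -0.0994  0.1658] yaw 68.41 tilt [-0.0015 -0.0004] F [ 0.7  0.2 -0. ] w 0.0857 j [-0.2   0.21 -0.1   1.26 -0.    1.75]
  units [-0.344  0.926  0.128] turn 0.004
```

Emit:
drive_tool(motion=[1,-0.06,0.17,0,0,1,-0.13,0.34,0,0,1,-0.2,0.52,0,0,1,-0.27,0.7,0,0,1,-0.344,0.86,0,0,1,-0.344,0.926,0.05,0,1,-0.344,0.926,0.1,0,1,-0.344,0.926,0.1,0])

```text
time: 27.02
eef_pos: [0.6285, -0.2279, 0.1439]
ee_rot: [[0.366, 0.931, -0.005], [0.931, -0.366, 0.002], [-0.0, -0.005, -1.0]]
wrist_force: [-0.9, 0.9, -0.7]
width: 0.0853
gripper_force: 0.0
```

Run:
```python
from h import *
np.set_printoptions(precision=4,suppress=True)
plan((.6315,-.2316,.053),68.3)
e=np.array([.929,-.37,0]); h=np.array([.37,.929,0]); o=np.array([.6037,-.2206,0])
for n in ("side","top"):
    p=read_camera(n); W=world(p).reshape(-1,3)-o
    a=W@e; b=W@h; z=W[:,2]
    for bs in ((-.065,-.045),(-.03,.03),(.045,.065)):
        m=(b>bs[0])&(b<bs[1])&(abs(a-.02)<.1)&(z>.03)&(z<.3)
        print(n,bs,[(int(1000*zz),int(1000*a[m&(abs(z-zz)<.004)].min()),int(1000*a[m&(abs(z-zz)<.004)].max())) for zz in np.arange(.06,.25,.012) if (m&(abs(z-zz)<.004)).sum()>2])
```

```text
t 27.02 pos [ 0.6285 -0.2279  0.1439] yaw 68.52 tilt [-0.0047  0.0018] F [-0.9  0.9 -0.7] w 0.0853 j [-0.35  0.6   0.41  1.39  0.    1.6 ]
  units [-0.011  0.023  0.454] turn 0.008
side (-0.065, -0.045) [(72, 23, 33), (83, 25, 29), (95, 16, 20), (107, 8, 13), (119, 2, 4), (131, 0, 5)]
side (-0.03, 0.03) [(60, 40, 45), (72, 32, 39), (83, 25, 29), (95, 15, 22), (107, 8, 13), (119, 0, 6), (131, 0, 10), (191, -22, 69), (203, -30, 75), (215, -32, 84), (227, -32, 82), (239, -46, 96)]
side (0.045, 0.065) [(60, 18, 45), (72, 22, 36), (83, 25, 30), (95, 16, 21), (107, 8, 12), (119, 0, 6), (131, 0, 8)]
top (-0.065, -0.045) []
top (-0.03, 0.03) [(60, 51, 60), (72, 44, 49), (83, 36, 42), (95, 27, 34), (107, 19, 26), (119, 0, 17), (131, -1, 9), (203, -24, -18), (215, -31, -20)]
top (0.045, 0.065) [(60, 53, 56), (72, 43, 48), (83, 35, 42), (95, 28, 33), (107, 19, 25), (119, 10, 16), (131, -1, 8)]
```

Emit:
drive_tool(motion=[1,-0.011,0.01,0.1,0,1,-0.011,0.01,0.22,0,1,-0.011,0.01,0.34,0,1,-0.011,0.01,0.42,0,1,-0.011,0.01,0.45,0,1,-0.011,0.01,0.45,0])

```text
time: 27.62
eef_pos: [0.6295, -0.2302, 0.0574]
ee_rot: [[0.365, 0.931, -0.002], [0.931, -0.365, 0.001], [-0.0, -0.002, -1.0]]
wrist_force: [-0.0, 0.4, 0.7]
width: 0.0854
gripper_force: 0.0
```

Emit:
drive_tool(motion=[0.95,0,0.01,0,0,0.87,0,0.03,-0.01,0,0.78,0,0.045,-0.02,0,0.68,0,0.06,-0.035,0,0.6,0,0.07,-0.05,0,0.6,0,0.07,-0.05,0], grip_force=25)

```text
time: 28.12
eef_pos: [0.644, -0.2361, 0.0695]
ee_rot: [[0.366, 0.931, 0.001], [0.931, -0.366, -0.0], [0.0, 0.001, -1.0]]
wrist_force: [-6.0, 2.2, 5.2]
width: 0.0515
gripper_force: 3.6
```

```bash
cat > pan.py <<'E'
from h import *
plan((.6315,-.2316,.053),68.3)
e=np.array([.929,-.37,0]); h=np.array([.37,.929,0]); o=np.array([.6037,-.2206,0]); print(" tool a,b",(sense()["eef_pos"]-o)@e,(sense()["eef_pos"]-o)@h)
for n in ("side","top"):
    p=read_camera(n); W=world(p).reshape(-1,3)-o
    a=W@e; b=W@h; z=W[:,2]
    for bs in ((-.065,-.045),(.045,.065)):
        m=(b>bs[0])&(b<bs[1])&(abs(a-.02)<.1)&(z>.03)&(z<.3)
        print(n,bs,[(int(1000*zz),int(1000*a[m&(abs(z-zz)<.004)].min()),int(1000*a[m&(abs(z-zz)<.004)].max())) for zz in np.arange(.06,.25,.012) if (m&(abs(z-zz)<.004)).sum()>2])
E
python3 pan.py
```

```text
t 28.12 pos [ 0.644  -0.2361  0.0695] yaw 68.54 tilt [ 0.0008 -0.0003] F [-6.   2.2  5.2] w 0.0515 j [-0.35  0.65  0.31  1.23  0.    1.59]
  units [-0.002 -0.067  0.082] turn 0.009
 tool a,b 0.043233543499471616 0.00048329470905951813
side (-0.065, -0.045) [(60, 17, 52), (72, 26, 47), (83, 38, 42), (95, 33, 35), (107, 28, 31), (119, 22, 26), (131, 17, 23)]
side (0.045, 0.065) [(60, 17, 53), (72, 18, 48), (83, 39, 41), (95, 32, 36), (107, 29, 33), (119, 24, 25), (131, 17, 21)]
top (-0.065, -0.045) []
top (0.045, 0.065) [(60, 18, 62), (72, 18, 57), (83, 50, 51), (95, 42, 45), (107, 38, 41), (119, 33, 36), (131, 17, 30), (143, 15, 25)]
```

Emit:
drive_tool(motion=[0.56,0,0.015,-0.005,0,0.5,0,0.03,-0.01,0,0.44,0,0.045,-0.015,0,0.38,0,0.06,-0.02,0,0.32,0,0.075,-0.022,0,0.26,0,0.085,-0.025,0,0.2,0,0.085,-0.025,0,0.2,0,0.085,-0.025,0], grip_force=25)

```text
time: 28.88
eef_pos: [0.6598, -0.2423, 0.0736]
ee_rot: [[0.366, 0.931, 0.001], [0.931, -0.366, -0.0], [0.0, 0.001, -1.0]]
wrist_force: [-1.8, 1.1, 1.9]
width: 0.0173
gripper_force: 1.1
```

```bash
python3 pan.py
```

```text
t 28.88 pos [ 0.6598 -0.2423  0.0736] yaw 68.54 tilt [ 0.0009 -0.0003] F [-1.8  1.1  1.9] w 0.0173 j [-0.35  0.68  0.39  1.27 -0.    1.59]
  units [-0.002 -0.151  0.103] turn 0.008
 tool a,b 0.06012323464856351 0.0005389876732589706
side (-0.065, -0.045) [(60, 17, 64), (72, 21, 60), (83, 55, 60), (95, 53, 59), (107, 52, 58), (119, 52, 56), (131, 51, 55), (143, 50, 54)]
side (0.045, 0.065) [(60, 16, 62), (72, 24, 59), (83, 56, 60), (95, 52, 59), (107, 53, 57), (119, 54, 56), (131, 51, 55), (143, 49, 54)]
top (-0.065, -0.045) []
top (0.045, 0.065) [(60, 19, 58), (72, 19, 57), (83, 23, 57), (95, 54, 56), (107, 53, 54), (119, 52, 53), (143, 50, 60), (155, 50, 57)]
```

Emit:
drive_tool(motion=[0.12,0,0,0,0,0.05,0,0,0,0,0,0,0,0,0,0,0,0,0,0,0,0,0,-0.03,0,0,0,0,-0.1,0,0,0,0,-0.2,0,0,0,0,-0.2,0], grip_force=60)

```text
time: 29.65
eef_pos: [0.6608, -0.2427, 0.1166]
ee_rot: [[0.366, 0.931, 0.004], [0.931, -0.366, -0.002], [0.0, 0.005, -1.0]]
wrist_force: [1.7, -0.5, -1.2]
width: 0.0094
gripper_force: 58.7
```

Emit:
drive_tool(motion=[0,0,0,-0.1,0,0,0,0,-0.25,0,0,0,0,-0.35,0,0,0,0,-0.35,0,0,0,0,-0.35,0])

```text
time: 30.07
eef_pos: [0.66, -0.2425, 0.1832]
ee_rot: [[0.366, 0.931, 0.002], [0.931, -0.366, -0.001], [0.0, 0.002, -1.0]]
wrist_force: [0.4, -0.1, -1.9]
width: 0.0092
gripper_force: 58.5
```

Run:
```python
from h import *
np.set_printoptions(precision=4,suppress=True)
s=sense(); R=s["ee_rot"]; plan((.5299,.0471,.2),93.2)
for n in ("side","top"):
    p=read_camera(n); r=(world(p).reshape(-1,3)-s["eef_pos"])@R
    m=(abs(r[:,0])<.09)&(abs(r[:,1])<.03)&(r[:,2]>-.03)&(r[:,2]<.13)&(abs(r[:,0])>.03); q=r[m]; print(n,len(q))
    if len(q)<30: continue
    print(" z ext",np.percentile(q[:,2],[.5,99.5])," x ext",np.percentile(q[:,0],[.5,99.5]))
    for xs in ((-.065,-.035),(.035,.065)):
        k=q[(q[:,0]>xs[0])&(q[:,0]<xs[1])]
        print("  ",xs,[(int(1000*z),np.round(1000*np.median(k[abs(k[:,2]-z)<.006,1]),1)) for z in np.arange(-.03,.1,.012) if (abs(k[:,2]-z)<.006).sum()>3])
```

```text
t 30.07 pos [ 0.66   -0.2425  0.1832] yaw 68.54 tilt [ 0.0017 -0.0007] F [ 0.4 -0.1 -1.9] w 0.0092 j [-0.35  0.69  0.67  1.55 -0.    1.59]
  units [ 1.109 -1.135 -0.086] turn -0.861
side 579
 z ext [-0.0296  0.1277]  x ext [-0.0682  0.0722]
   (-0.065, -0.035) [(-30, np.float64(-3.7)), (-18, np.float64(-3.2)), (-5, np.float64(-4.4)), (6, np.float64(-4.0)), (18, np.float64(-4.2)), (30, np.float64(-3.9)), (42, np.float64(-3.7))]
   (0.035, 0.065) [(-30, np.float64(-4.3)), (-18, np.float64(-4.2)), (-5, np.float64(-3.8)), (6, np.float64(-3.2)), (18, np.float64(-3.9)), (30, np.float64(-4.0)), (42, np.float64(-3.5))]
top 173
 z ext [-0.0284  0.1295]  x ext [-0.054   0.0693]
   (-0.065, -0.035) []
   (0.035, 0.065) [(-30, np.float64(-6.6)), (-18, np.float64(-6.3)), (-5, np.float64(-6.1)), (6, np.float64(-6.1)), (18, np.float64(-6.2)), (30, np.float64(-5.5)), (42, np.float64(-5.5))]
```

Emit:
drive_tool(motion=[0,0.09,-0.09,0,-0.15,0,0.18,-0.19,0,-0.3,0,0.27,-0.28,0,-0.45,0,0.36,-0.38,0,-0.6,0,0.46,-0.47,0,-0.75,0,0.55,-0.57,0,-0.861,0,0.55,-0.57,0,-0.861,0,0.55,-0.57,0,-0.861])

```text
time: 30.83
eef_pos: [0.5924, -0.0969, 0.182]
ee_rot: [[-0.058, 0.998, -0.001], [0.998, 0.058, 0.0], [0.0, -0.001, -1.0]]
wrist_force: [-0.6, -0.2, -1.5]
width: 0.0094
gripper_force: 58.9
```

```bash
python3 -c "
from h import *
plan((.5299,.0471,.16),93.2)"
```

```text
t 30.83 pos [ 0.5924 -0.0969  0.182 ] yaw 93.3 tilt [-0.0014  0.0002] F [-0.6 -0.2 -1.5] w 0.0094 j [-0.16  0.43  0.24  1.38  0.    1.35]
  units [ 0.737 -0.271  0.111] turn 0.003
```

Emit:
drive_tool(motion=[0,0.13,-0.05,0,0,0,0.27,-0.1,0,0,0,0.41,-0.15,0,0,0,0.55,-0.2,0.03,0,0,0.68,-0.25,0.07,0,0,0.73,-0.271,0.11,0,0,0.73,-0.271,0.15,0,0,0.73,-0.271,0.15,0])

```text
time: 31.5
eef_pos: [0.5304, 0.0442, 0.1508]
ee_rot: [[-0.056, 0.998, -0.003], [0.998, 0.056, -0.001], [-0.0, -0.003, -1.0]]
wrist_force: [-0.5, -1.1, -2.4]
width: 0.0097
gripper_force: 59.0
```

```bash
cat > slot.py <<'E'
from h import *
np.set_printoptions(precision=4,suppress=True)
planb((0,0,.14),93.2)
# panel in base frame (both cameras)
s=sense(); zt=s["eef_pos"][2]
for n in ("side","top"):
    p=read_camera(n); np.savez(n+"2.npz",w=world(p),img=p["img"]); W=(world(p).reshape(-1,3)-O)@B; im=p["img"].reshape(-1,3).astype(int)
    m=(abs(W[:,0])<.03)&(abs(W[:,1])<.09)&(W[:,2]>.086)&(W[:,2]<zt+.09)&(abs(W[:,1])>.028); q=W[m]
    if len(q)<30: print(n,len(q)); continue
    print(n,len(q)," z ext",np.percentile(q[:,2],[.5,99.5])," y ext",np.percentile(q[:,1],[.5,99.5]))
    for ys in ((-.065,-.03),(.03,.065)):
        k=q[(q[:,1]>ys[0])&(q[:,1]<ys[1])]
        print("  ",ys,[(int(1000*z),np.round(1000*np.median(k[abs(k[:,2]-z)<.006,0]),1)) for z in np.arange(.09,.24,.012) if (abs(k[:,2]-z)<.006).sum()>3])
E
python3 slot.py
python3 - <<'E'
from h import *
# slot edges from the first unobstructed pictures (after sweep: side1/top1): darkness on the base top
for n in ("side","top"):
    d=np.load(""+n+"1.npz"); W=(d["w"]-O)@B; g=d["img"].mean(2)
    for ys in ((.02,.06),(.0,.02),(-.04,0)):
        m=(abs(W[...,0])<.045)&(W[...,1]>ys[0])&(W[...,1]<ys[1])
        x=W[...,0][m]; z=W[...,2][m]; gg=g[m]
        dk=gg<np.median(gg)-12; low=z<.054
        print(n,ys,m.sum(),"dark x",np.round(np.percentile(x[dk],[5,50,95])*1000,1) if dk.sum()>5 else dk.sum(),"low x",np.round(np.percentile(x[low],[5,50,95])*1000,1) if low.sum()>5 else low.sum())
E
```

```text
base-frame now [ 0.0003 -0.0029  0.1508]
t 31.5 pos [0.5304 0.0442 0.1508] yaw 93.2 tilt [-0.0027 -0.0006] F [-0.5 -1.1 -2.4] w 0.0097 j [ 0.08  0.29 -0.03  1.25 -0.    1.6 ]
  units [ 0.014 -0.001  0.054] turn 0.0
side 834  z ext [0.1088 0.2284]  y ext [-0.0696  0.0696]
   (-0.065, -0.03) [(113, np.float64(-3.2)), (126, np.float64(-3.5)), (137, np.float64(-3.6)), (149, np.float64(-3.7)), (161, np.float64(-3.8)), (174, np.float64(-3.5)), (185, np.float64(-3.8)), (197, np.float64(-3.5)), (221, np.float64(-3.7))]
   (0.03, 0.065) [(113, np.float64(-3.2)), (126, np.float64(-3.2)), (137, np.float64(-3.5)), (149, np.float64(-3.4)), (161, np.float64(-3.6)), (174, np.float64(-3.5)), (185, np.float64(-3.7)), (197, np.float64(-3.8)), (209, np.float64(-3.9)), (221, np.float64(-3.7)), (233, np.float64(0.2))]
top 0
side (0.02, 0.06) 392 dark x [6.8 7.4 8.1] low x [6.8 7.4 8.1]
side (0.0, 0.02) 274 dark x [-11.4   5.8   9.9] low x [6.6 7.6 8.1]
side (-0.04, 0) 3000 dark x [-33.2 -10.9  26.6] low x [6.7 7.5 8.1]
top (0.02, 0.06) 380 dark x [-24.1   0.8  23.9] low x [-8.2  0.3 17.5]
top (0.0, 0.02) 444 dark x [-40.6  -8.2  26.4] low x 0
top (-0.04, 0) 2739 dark x [-43.7 -23.9  42.8] low x 0
```

Emit:
drive_tool(motion=[0,0,-0.0035,0.05,0,0,0,-0.0035,0.1,0,0,0,-0.0035,0.15,0,0,0,-0.0035,0.18,0,0,0,-0.0035,0.2,0,0,0,-0.0035,0.21,0,0,0,-0.0035,0.21,0,0,0,-0.0035,0.21,0])

```text
time: 32.27
eef_pos: [0.5306, 0.0447, 0.1111]
ee_rot: [[-0.056, 0.998, 0.0], [0.998, 0.056, 0.0], [0.0, 0.0, -1.0]]
wrist_force: [0.2, -0.6, -2.1]
width: 0.0093
gripper_force: 59.0
```

```bash
python3 slot.py
python3 - <<'E'
from h import *
W=(np.load("side2.npz")["w"]-O)@B; im=np.load("side2.npz")["img"]
# panel foot rows and slot wall ahead of the panel end
for ys in ((.06,.069),(.071,.079)):
    m=(abs(W[...,0])<.02)&(W[...,1]>ys[0])&(W[...,1]<ys[1]); q=W[m]; print(ys,len(q)); lo=q[q[:,2]<.055]; print(" low x",np.round(np.percentile(lo[:,0],[5,50,95])*1000,1) if len(lo)>4 else len(lo), "z",np.round(lo[:,2].min()*1000,1) if len(lo) else "")
cv2.imwrite("pics/s9.png",cv2.resize(im[150:250,230:330,::-1],(600,600),interpolation=cv2.INTER_CUBIC))
E
```

```text
base-frame now [ 0.0006 -0.0025  0.1111]
t 32.27 pos [0.5306 0.0447 0.1111] yaw 93.21 tilt [0.0003 0.    ] F [ 0.2 -0.6 -2.1] w 0.0093 j [ 0.08  0.31 -0.12  1.15  0.    1.6 ]
  units [ 0.012 -0.003 -0.144] turn 0.0
side 674  z ext [0.0864 0.1891]  y ext [-0.0709  0.0701]
   (-0.065, -0.03) [(90, np.float64(-3.1)), (102, np.float64(-3.2)), (113, np.float64(-3.3)), (126, np.float64(-3.5)), (137, np.float64(-3.7)), (149, np.float64(-3.8)), (185, np.float64(-4.1))]
   (0.03, 0.065) [(90, np.float64(-3.1)), (102, np.float64(-3.2)), (113, np.float64(-3.3)), (126, np.float64(-3.7)), (137, np.float64(-3.6)), (149, np.float64(-3.7)), (161, np.float64(-3.7)), (174, np.float64(-3.7)), (185, np.float64(-2.1))]
top 0
(0.06, 0.069) 280
 low x [7.  7.2 7.5] z 44.6
(0.071, 0.079) 32
 low x 1 z 52.7
```

View pics/s9.png

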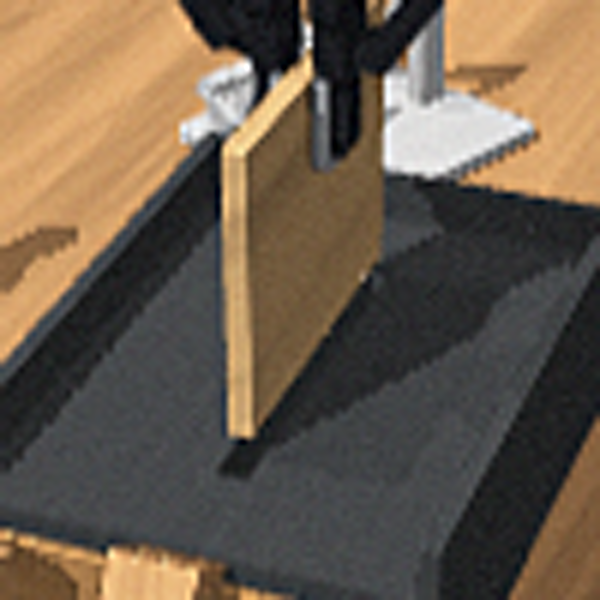

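Crop: the panel's foot is at (240,437), directly over the end of the slot at (240,465). By the numbers it sits about 1.2 mm too far +x, so I'll correct that and ease it down.

Emit:
drive_tool(motion=[0,0,-0.006,0,0,0,0,-0.006,0.01,0,0,0,-0.006,0.02,0,0,0,-0.006,0.03,0,0,0,-0.006,0.04,0,0,0,-0.006,0.05,0,0,0,-0.006,0.055,0,0,0,-0.006,0.055,0])

```text
time: 33.03
eef_pos: [0.5291, 0.0445, 0.0996]
ee_rot: [[-0.056, 0.998, -0.0], [0.998, 0.056, -0.0], [0.0, -0.0, -1.0]]
wrist_force: [-0.1, 0.5, -1.1]
width: 0.0092
gripper_force: 59.0
```

```bash
python3 slot.py
```

```text
base-frame now [-0.001  -0.0025  0.0996]
t 33.03 pos [0.5291 0.0445 0.0996] yaw 93.21 tilt [-0.0005 -0.    ] F [-0.1  0.5 -1.1] w 0.0092 j [ 0.08  0.31 -0.14  1.12  0.    1.6 ]
  units [ 0.013  0.005 -0.202] turn 0.0
side 567  z ext [0.0865 0.1778]  y ext [-0.0708  0.0702]
   (-0.065, -0.03) [(90, np.float64(-4.8)), (102, np.float64(-4.9)), (113, np.float64(-5.1)), (126, np.float64(-5.1)), (137, np.float64(-5.2)), (174, np.float64(-5.1))]
   (0.03, 0.065) [(90, np.float64(-4.8)), (102, np.float64(-4.9)), (113, np.float64(-5.2)), (126, np.float64(-4.8)), (137, np.float64(-5.2)), (149, np.float64(-5.3)), (161, np.float64(-5.6)), (174, np.float64(-4.1))]
top 0
```

Emit:
drive_tool(motion=[0,0,0.002,0.008,0,0,0,0.002,0.016,0,0,0,0.002,0.024,0,0,0,0.002,0.032,0,0,0,0.002,0.04,0,0,0,0.002,0.04,0])

```text
time: 33.63
eef_pos: [0.5294, 0.0445, 0.0915]
ee_rot: [[-0.056, 0.998, -0.001], [0.998, 0.056, -0.0], [-0.0, -0.001, -1.0]]
wrist_force: [-0.3, -0.1, -1.5]
width: 0.0091
gripper_force: 59.0
```

Going in freely.

Emit:
drive_tool(motion=[0,0,0,0.008,0,0,0,0,0.016,0,0,0,0,0.024,0,0,0,0,0.032,0,0,0,0,0.04,0,0,0,0,0.048,0,0,0,0,0.052,0,0,0,0,0.052,0])

```text
time: 34.3
eef_pos: [0.5295, 0.0445, 0.0813]
ee_rot: [[-0.056, 0.998, -0.0], [0.998, 0.056, -0.0], [-0.0, -0.0, -1.0]]
wrist_force: [-0.0, 1.5, -2.3]
width: 0.0092
gripper_force: 59.0
```

```bash
python3 slot.py
```

```text
base-frame now [-0.0005 -0.0025  0.0813]
t 34.3 pos [0.5295 0.0445 0.0813] yaw 93.21 tilt [-0.0003 -0.    ] F [-0.   1.5 -2.3] w 0.0092 j [ 0.08  0.32 -0.17  1.08 -0.    1.6 ]
  units [ 0.013  0.003 -0.294] turn 0.0
side 441  z ext [0.0865 0.1596]  y ext [-0.0727  0.07  ]
   (-0.065, -0.03) [(90, np.float64(-4.5)), (102, np.float64(-4.7)), (113, np.float64(-4.8)), (126, np.float64(-4.9)), (149, np.float64(-5.2)), (161, np.float64(-4.0))]
   (0.03, 0.065) [(90, np.float64(-4.6)), (102, np.float64(-4.6)), (113, np.float64(-4.8)), (126, np.float64(-4.9)), (137, np.float64(-4.9)), (149, np.float64(-5.1)), (161, np.float64(-1.5))]
top 0
```

Emit:
drive_tool(motion=[0,0,0,0.005,0,0,0,0,0.01,0,0,0,0,0.015,0,0,0,0,0.018,0,0,0,0,0.018,0])

```text
time: 34.82
eef_pos: [0.5295, 0.0446, 0.0777]
ee_rot: [[-0.056, 0.998, -0.0], [0.998, 0.056, -0.0], [-0.0, -0.0, -1.0]]
wrist_force: [0.1, -1.5, -0.7]
width: 0.0092
gripper_force: 59.0
```

Emit:
drive_tool(motion=[0,0,0,0.004,0,0,0,0,0.006,0,0,0,0,0.008,0,0,0,0,0.008,0])

```text
time: 35.15
eef_pos: [0.5299, 0.0445, 0.0768]
ee_rot: [[-0.056, 0.998, 0.001], [0.998, 0.056, -0.0], [-0.0, 0.001, -1.0]]
wrist_force: [-1.0, 0.3, 5.1]
width: 0.0095
gripper_force: 60.2
```

Emit:
drive_tool(motion=[0.15,0,0,0,0,0.3,0,0,0,0,0.45,0,0,0,0,0.5,0,0,0,0,0.5,0,0,-0.1,0,0.5,0,0,-0.3,0,0.5,0,0,-0.5,0,0.5,0,0,-0.5,0])

```text
time: 35.82
eef_pos: [0.5325, 0.0448, 0.1833]
ee_rot: [[-0.056, 0.998, 0.009], [0.998, 0.056, 0.001], [0.0, 0.009, -1.0]]
wrist_force: [1.7, 0.7, 1.2]
width: 0.0428
gripper_force: 0.0
```

Emit:
drive_tool(motion=[0.5,0,0.1,-0.1,0,0.5,-0.1,-0.3,-0.2,0,0.5,-0.2,-0.5,-0.2,0,0.5,-0.3,-0.7,-0.2,0,0.5,-0.4,-0.9,-0.2,0,0.5,-0.4,-0.9,-0.2,0])

```text
time: 36.32
eef_pos: [0.3608, -0.0414, 0.2158]
ee_rot: [[-0.057, 0.998, 0.0], [0.998, 0.057, -0.0], [-0.0, 0.0, -1.0]]
wrist_force: [0.6, -2.5, 0.9]
width: 0.0425
gripper_force: 0.0
```

Run:
```python
from h import *
np.set_printoptions(precision=4,suppress=True)
plan((.5,0,.2))
for n in ("side","top"):
    p=read_camera(n); cv2.imwrite(f"pics/{n}9.png",p["img"][...,::-1]); W=(world(p).reshape(-1,3)-O)@B; w=world(p).reshape(-1,3)
    m=(abs(W[:,0])<.03)&(abs(W[:,1])<.09)&(W[:,2]>.066)&(W[:,2]<.2); q=W[m]
    print(n,len(q)," z",np.percentile(q[:,2],[50,97,99.5])," y",np.percentile(q[:,1],[1,99]))
    print("  x(z)",[(int(1000*z),np.round(1000*np.median(q[abs(q[:,2]-z)<.006,0]),1)) for z in np.arange(.07,.165,.02) if (abs(q[:,2]-z)<.006).sum()>3])
    for y0 in (-.05,.05):
        k=q[abs(q[:,1]-y0)<.015]; print("   top z at y",y0,np.percentile(k[:,2],98) if len(k) else None)
    b=w[(abs(w[:,0]-.335)<.06)&(abs(w[:,1]-.04)<.09)&(w[:,2]>.1)&(w[:,2]<.115)]; print("  brush grip top",len(b),b.mean(0) if len(b) else "")
    # things in bin
    r=W[(abs(W[:,0])<.09)&(W[:,1]>.133)&(W[:,1]<.262)&(W[:,2]>.012)]; print("  bin contents z max",np.percentile(r[:,2],99),"n",len(r))
    r=W[(abs(W[:,0])<.085)&(W[:,1]>-.11)&(W[:,1]<.123)&(abs(W[:,0])>.02)&(W[:,2]>.066)&(W[:,2]<.1)]; print("  left on base",len(r))
    for t in ["offcut_step","offcut_block","offcut_notch","jar","flask","carton"]:
        x=nets.recognise(t,p)
        if x: 
            l,tp,rr,bb=[int(v) for v in x[0]["extent"]]; print("   ",t,round(x[0]["p"],2),[l,tp,rr,bb],np.round(np.nanmedian(world(p)[tp:bb,l:rr].reshape(-1,3),0),3))
a=[cv2.imread(f"pics/{n}9.png") for n in ("side","top")]
cv2.imwrite("pics/fin.png",np.hstack([cv2.resize(a[0][130:350,150:400],(455,400),interpolation=cv2.INTER_CUBIC),cv2.resize(a[1][150:330,150:305],(344,400),interpolation=cv2.INTER_CUBIC)]))
```

```text
t 36.32 pos [ 0.3608 -0.0414  0.2158] yaw 93.25 tilt [ 0.0001 -0.0001] F [ 0.6 -2.5  0.9] w 0.0425 j [-0.11 -0.07 -0.28  1.36 -0.    1.4 ]
  units [0.167 0.707 0.079] turn 0
side 1016  z [0.1181 0.1543 0.155 ]  y [-0.0705  0.0693]
  x(z) [(70, np.float64(-5.5)), (90, np.float64(-5.5)), (110, np.float64(-5.5)), (130, np.float64(-5.4)), (150, np.float64(-3.8))]
   top z at y -0.05 0.15444004463613495
   top z at y 0.05 0.1541292477686804
  brush grip top 261 [0.3432 0.0489 0.1039]
  bin contents z max 0.0723289716159593 n 1770
  left on base 0
    offcut_step 0.88 [246, 243, 266, 275] [0.515 0.207 0.044]
    offcut_block 0.66 [211, 235, 234, 269] [0.587 0.221 0.041]
    offcut_notch 0.64 [268, 251, 289, 289] [0.459 0.222 0.045]
    jar 0.76 [322, 280, 364, 328] [0.317 0.254 0.036]
    flask 0.93 [189, 157, 212, 211] [0.775 0.033 0.02 ]
    carton 0.76 [351, 166, 397, 209] [ 0.356 -0.158  0.044]
top 303  z [0.1537 0.1584 0.16  ]  y [-0.0725  0.0659]
  x(z) [(70, np.float64(-7.0)), (90, np.float64(-7.2)), (110, np.float64(-7.2)), (130, np.float64(-7.3)), (150, np.float64(-3.0))]
   top z at y -0.05 0.1580790630483923
   top z at y 0.05 0.1590667692459749
  brush grip top 310 [0.3432 0.043  0.1051]
  bin contents z max 0.07613383462243017 n 569
  left on base 19
    offcut_step 0.59 [209, 230, 221, 241] [0.517 0.194 0.067]
    offcut_block 0.43 [198, 205, 217, 215] [0.586 0.213 0.065]
    offcut_notch 0.71 [200, 250, 218, 262] [0.463 0.212 0.069]
    jar 0.95 [189, 295, 212, 323] [0.325 0.237 0.058]
    flask 0.58 [267, 129, 289, 152] [0.765 0.022 0.07 ]
    carton 0.75 [337, 271, 377, 295] [ 0.392 -0.173  0.079]
```

View pics/fin.png

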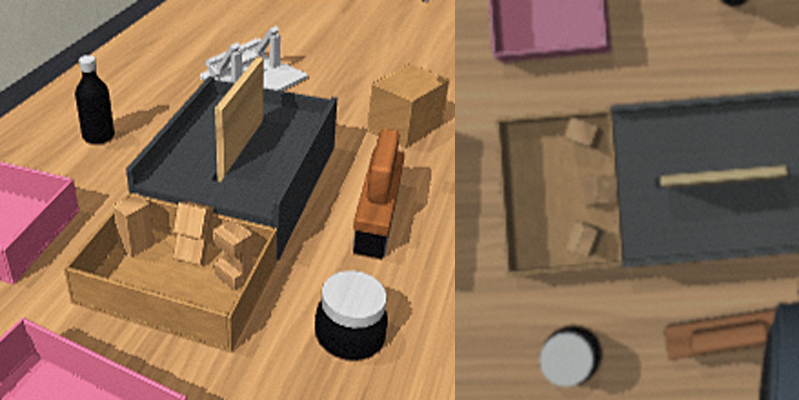

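The final pictures show three things:
- The panel is upright in the slot at left crop (240,120), its top at 0.155 m, so it is fully seated.
- The brush is standing at (380,195).
- The three offcuts are in the cardboard bin at (130,225), (190,230) and (232,250), and the base is clear.

I'm handing the job in.

```bash
python3 -c "
from h import *
print(sense()['time']); print(robot.close_job())"
```

```text
37.0167
the job is handed in; nothing more can be done
None
```

The job is handed in at 37 s: the three offcuts are in the cardboard bin, the brush stands on its bristles, and the panel is upright and fully down in the slot; mid-job the brush slipped from the gripper and fell into the bin, and I recovered it, tipping it off the bin's far wall between the bin and a pink look-alike I did not re-measure.

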